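# Unstack the lab supplies into their holders

## Task

The supplies on the bench have been piled on top of one another: take the pile apart from the top down, one thing at a time, without pushing the rest of the pile out of place. Set each thing down gently (do not drop it) inside the light grey holder shaped for it: the vial standing upright in the small round dish, the small narrow box lying flat in the narrow tray, the tape roll lying flat in the large round dish, and last the big box lying flat in the large tray, the boxes lengthwise along their trays. Do not disturb the beaker and the pen beside the work, and leave everything released and at rest.

Things in the scene. Friction and masses are not known exactly. Their poses are not given: they have to be found in the camera images.
- vial_center (a point): sample vial, a small glass bottle with a black screw cap, standing upright on top of the pile (on the small box): 22 mm diameter, 58 mm high. The point is its centre, half-way up; z is its axis. Grasp it across the body.
- small_box_center (a point): small narrow carton (white and red), 34 x 82 x 30 mm high, lying flat on the tape roll, second from the top; its ends overhang the roll. The point is its centre, half-way up; x along its 34 mm width, y along its 82 mm length, z up.
- tape_center (a point): roll of yellow tape lying flat on the big box, third from the top: 59 mm outer diameter, 19 mm high, with a core hole. The point is its centre, half-way up; z is its axis. Grasp it across the outer diameter; its yaw means nothing.
- big_box_center (a point): big carton (white and green), 60 x 115 x 58 mm high, lying on the worktop, the lowest of the pile. The point is its centre, half-way up; x along its 60 mm width, y along its 115 mm length, z up.
- small_dish_floor (a point): fixed low round dish of light grey plastic, for the vial: inner diameter 38 mm, outer 44 mm, floor 2 mm thick, rim 3 mm wide and 6 mm high above the worktop (4 mm above the dish's floor). The point is the centre of the upper side of its floor, 2 mm above the worktop; z up. It has a small flat tab on one side.
- narrow_tray_floor (a point): fixed low rectangular tray of light grey plastic with a rounded rim, for the small narrow box: inner size 50 x 98 mm, outer 56 x 104 mm, floor 2 mm thick, rim 3 mm wide and 6 mm high above the worktop (4 mm above the tray's floor). The point is the centre of the upper side of its floor, 2 mm above the worktop; z up, x along its short side, y along its long side. It has a small flat tab on the middle of one long side.
- large_dish_floor (a point): fixed low round dish of light grey plastic, for the tape roll: inner diameter 75 mm, outer 81 mm, floor 2 mm thick, rim 3 mm wide and 6 mm high above the worktop (4 mm above the dish's floor). The point is the centre of the upper side of its floor, 2 mm above the worktop; z up. It has a small flat tab on one side.
- large_tray_floor (a point): fixed low rectangular tray of light grey plastic with a rounded rim, for the big box: inner size 76 x 131 mm, outer 82 x 137 mm, floor 2 mm thick, rim 3 mm wide and 6 mm high above the worktop (4 mm above the tray's floor). The point is the centre of the upper side of its floor, 2 mm above the worktop; z up, x along its short side, y along its long side. It has a small flat tab on the middle of one long side.
- beaker_center (a point): bystander, loose: low glass beaker, 50 mm diameter, 58 mm high, standing behind the work. The point is its centre, half-way up. Leave it alone. (Fixed and solid, not listed: a tall filter rig at the left, y 0.22 to 0.45 m, x from 0.47 m, over 0.5 m high, which a wide swing from the left can strike; a hand-held meter and a flat instrument behind the work, x from about 0.64 m.)
- pen_center (a point): bystander, loose: marker pen with a blue cap, 11 mm thick, 138 mm long, lying along its y axis at the right of the work. The point is its centre. Leave it alone.
There are look-alikes about, which are no part of the job. Leave any orange look-alike of the part that bears tape_center alone.

How it is judged (in metres and radians):
On the way, in this order (a step that is already met when the one before it is completed fails the run):
1. the vial stands in the small dish, released, while the rest of the pile has not been moved more than 30 mm (horizontal distance between vial_center and small_dish_floor below 0.012 m and angle between vial_center's own z axis and vertical below 0.08 rad and z of vial_center in the frame of small_dish_floor between 0.026 and 0.032 m and contact force between vial and the fingers below 0.05 N and linear speed of vial below 0.03 m/s and distance of each of small_box_center, tape_center, big_box_center from where it was at the start of the episode below 0.03 m), for 0.2 s.
2. the small box lies in the narrow tray, released, while the tape and the big box have not been moved more than 30 mm (horizontal distance between small_box_center and narrow_tray_floor below 0.014 m and angle between small_box_center's own z axis and vertical below 0.08 rad and z of small_box_center in the frame of narrow_tray_floor between 0.012 and 0.018 m and contact force between small_box and the fingers below 0.05 N and linear speed of small_box below 0.03 m/s and angle between the y axis of small_box_center and the y axis of narrow_tray_floor, either way round below 0.35 rad and distance of each of tape_center, big_box_center from where it was at the start of the episode below 0.03 m), for 0.2 s.
3. the tape roll lies in the large dish, released, while the big box has not been moved more than 30 mm (horizontal distance between tape_center and large_dish_floor below 0.012 m and angle between tape_center's own z axis and vertical below 0.08 rad and z of tape_center in the frame of large_dish_floor between 0.0065 and 0.0125 m and contact force between tape and the fingers below 0.05 N and linear speed of tape below 0.03 m/s and distance of big_box_center from where it was at the start of the episode below 0.03 m), for 0.2 s.
4. the big box lies in the large tray, released (horizontal distance between big_box_center and large_tray_floor below 0.014 m and angle between big_box_center's own z axis and vertical below 0.08 rad and z of big_box_center in the frame of large_tray_floor between 0.026 and 0.032 m and contact force between big_box and the fingers below 0.05 N and linear speed of big_box below 0.03 m/s and angle between the y axis of big_box_center and the y axis of large_tray_floor, either way round below 0.35 rad), for 0.2 s.
At the end, for the whole second after the job is handed in: All four rest released on the floor of their own holders, flat or upright (tilt under 0.08 rad, height within 3 mm): vial and tape within 12 mm of their dish's centre, the boxes within 14 mm of their tray's centre and lengthwise along it within 0.35 rad (all of step 4 and horizontal distance between vial_center and small_dish_floor below 0.012 m and angle between each of vial_center, small_box_center, tape_center's own z axis and vertical below 0.08 rad and z of vial_center in the frame of small_dish_floor between 0.026 and 0.032 m and contact force between each of vial, small_box, tape and the fingers below 0.05 N and linear speed of each of vial, small_box, tape below 0.03 m/s and horizontal distance between small_box_center and narrow_tray_floor below 0.014 m and z of small_box_center in the frame of narrow_tray_floor between 0.012 and 0.018 m and angle between the y axis of small_box_center and the y axis of narrow_tray_floor, either way round below 0.35 rad and horizontal distance between tape_center and large_dish_floor below 0.012 m and z of tape_center in the frame of large_dish_floor between 0.0065 and 0.0125 m); the robot touches nothing.
It fails at once if the beaker or the pen is moved more than 20 mm (distance of any of beaker_center, pen_center from where it was at the start of the episode above 0.02 m).
It fails at once if the vial is dropped (falls free faster than 0.6 m/s) (contact force between vial and anything else below 0.01 N and linear speed of vial above 0.6 m/s).
It fails at once if the small box is dropped (falls free faster than 0.6 m/s) (contact force between small_box and anything else below 0.01 N and linear speed of small_box above 0.6 m/s).
It fails at once if the tape is dropped (falls free faster than 0.6 m/s) (contact force between tape and anything else below 0.01 N and linear speed of tape above 0.6 m/s).
It fails at once if the big box is dropped (falls free faster than 0.6 m/s) (contact force between big_box and anything else below 0.01 N and linear speed of big_box above 0.6 m/s).
It also fails if it takes over 112 s, if anything falls off the work surface, if the arm or the gripper's body presses on something with over 40 N, if the wrist force passes 120 N, or if a joint passes its speed limit or range.

## Robot

A 6-joint arm with a two-finger parallel gripper is mounted at the origin on a cart in front of the work surface, level with it; the furniture and walls round the work are solid. World frame = base frame: x ahead of the robot, y to its left, z up, the work surface at z = 0. Lengths are in m, angles in degrees, forces in N, time in s.
With the tool pointing down it reaches from about 0.325 to 0.9 m from the base axis. Payload 6.1 kg.
Tool frame: the origin (TCP) lies at the very end of the fingers, on their centre line; the grasp point (between the pads) lies ctrl.pinch_z behind it (ctrl.pinch_z is the distance from the TCP to the grasp point, in m); z points along the fingers, y is the line along which they close (so a half turn about z gives the same grasp; the last joint's range is limited). The gripper opens to 85 mm and grips with 20 to 120 N. Pads are 22 mm wide; open, the fingers measure 114 mm over their backs; the gripper's body (76 mm by 85 mm) begins 54 mm behind the grasp point. The pads swing forward as they close: fully open they stand 13 mm farther back than shut.
Start: joints at [60.613, 12.628, 87.462, -0, 79.91, -7.225], TCP at [0.236, 0.579, 0.199] pointing down, gripper open.
Joint ranges: [-170.65, 170.65], [-52.31, 119.04], [5.05, 147.46], [-71.25, 251.25], [11.57, 151.72], [-153.62, 153.62]. Speed limits (degrees/s): [147.25, 147.25, 172.46, 180, 180, 180].

## Interface

Orientations are given as a 3x3 rotation matrix whose columns are the frame's x, y, z axes.
In Python, from rig import ctrl, read_camera, camera_model, job gives the robot as it stands.
- The arm moves only by the tool apply_moves, never from a script. Its argument "deltas" is a list that holds one entry, the list of rows, each a list of 4 numbers: the shift along the world's x, y, z each as a share of 0.3 m, from -1 to 1, then the turn about the world's z as a share of pi rad, from -1 to 1. In form: [[[dx, dy, dz, turn], ...]]. A call has 1 to 5 rows; each row is the pose to reach, as a shift and turn from the pose commanded when the call began, turning the shorter way round; what a row does not reach only later rows make up. A row lasts 1/10 s, in which the tool goes at most 50 mm and 8.59 degrees, less where a joint would pass 70% of its speed; a pose out of reach is approached as far as the arm can. A call with a number of a shift or a turn outside -1 to 1 is refused whole. A call with a gripper value outside its range is refused whole. "claw" is the opening, from -1 (shut) to 1 (fully open), set as the call begins (left out, the last holds). The fingers move at their own pace and stop on an object; the grip force is fixed at half the most. Time passes only in rows, so rows that repeat a pose let the fingers close. It gives the time, the measured TCP pose, the force, the opening and the grip force at its end, in the units of the state.
- ctrl.sense(): the state, without advancing time (a new reading comes with each control period).
- read_camera(name): name is "scene" or "side" or "wrist"; returns (picture, depth): 420x560x3 uint8, red, green, blue; 420x560 float32, m along the optical axis (not along the pixel's ray), 0 where there is no reading.
- camera_model(name): a dict with "fx", "fy", "cx", "cy" (pixels), "pose" (4x4, takes a point from camera to world coordinates); the wrist camera has in their place "T_tool_cam" (4x4, takes a point from camera to tool coordinates, whose origin is the TCP and whose axes are the flange's). Camera axes: x right, y up, looking along -z (the intrinsics and any distortion apply to the point x, -y, -z); pixel columns grow to the right and rows downward; lengths in m; the calibration is good to about 2 mm. A picture is of the moment at which its call begins: read the wrist's pose just before it. camera_model takes no time and is no camera call.
- job.hand_in(): hands the job in; it is judged then, once.
The state is a dict: "t": time; "joints": joint angles; "qd": joint speeds; "tau": joint torques, N m; "tool_pos": TCP position; "eef_rot": TCP orientation; "force": force on the tool from outside, world axes, zero at the start; "ft_torque": the same for the moment, N m; "finger_gap": finger opening in m; "grip_force": force on a finger pad.
Only numpy, scipy, OpenCV 4.12 (cv2) and the standard library are available. Lean on these libraries where they do the work, as an engineer would, in place of code of your own. Each camera call takes 0.05 s, during which the arm holds its last target. There are 200 camera calls.

## Working session

There is one attempt and no reset: what is moved stays moved. The work goes in short steps, Python scripts to look and compute and a tool call to move; the robot and the scene stay as the last step left them, time stands still between calls to the robot, and variables do not carry over. Pictures are saved under pics/ and viewed, at most 18 in all, crops included, and the job is handed in when it is done.

Besides the shell and the picture viewer there is one more tool, called after ">>>" as a command line: name --argument value ..., lists and objects as JSON in quotes. apply_moves: Moves the arm, as the interface text tells. Its arguments: {"type":"object","properties":{"deltas":{"type":"array"},"claw":{"type":"number"}},"required":["deltas"]}

```bash
ls; mkdir -p pics; python3 - <<'E'
from rig import ctrl, read_camera, camera_model
import cv2,numpy as np
s=ctrl.sense(); print(s['t'],s['tool_pos'],s['eef_rot'],s['finger_gap'],ctrl.pinch_z)
for n in ("scene","side"):
    p,d=read_camera(n); cv2.imwrite(f'pics/{n}0.png',p[:,:,::-1]); np.save(f'pics/{n}0.npy',d)
    m=camera_model(n); print(n,m)
print(camera_model('wrist'))
E
```

```text
pics
0.0 [0.23545122 0.57821317 0.19827219] [[-9.26108984e-01  3.77254851e-01 -9.62921503e-04]
 [ 3.77256009e-01  9.26107355e-01 -1.75239405e-03]
 [ 2.30669530e-04 -1.98617580e-03 -9.99998001e-01]] 0.08521410325705131 0.0187
scene {'fx': 480.4267403140553, 'fy': 480.4267403140553, 'cx': 268.66103084888135, 'cy': 204.55004705800152, 'pose': array([[ 0.69355081,  0.3165528 , -0.64713337, -0.27648188],
       [-0.72029292,  0.28866717, -0.63075303, -1.00963641],
       [-0.01286048,  0.90358486,  0.42821608,  0.71062697],
       [ 0.        ,  0.        ,  0.        ,  1.        ]])}
side {'fx': 444.33034795899795, 'fy': 444.33034795899795, 'cx': 284.3678086573879, 'cy': 209.49209393216827, 'pose': array([[ 0.9041757 ,  0.17215681, -0.39093265,  0.20792912],
       [-0.42640737,  0.41809418, -0.80210599, -0.9549433 ],
       [ 0.02535866,  0.8919413 ,  0.45143953,  0.55178599],
       [ 0.        ,  0.        ,  0.        ,  1.        ]])}
{'fx': 317.08603670324635, 'fy': 317.08603670324635, 'cx': 275.0536664618641, 'cy': 212.2150355328583, 'T_tool_cam': array([[-2.71321318e-04,  9.46538757e-01,  3.22589999e-01,
         8.14868391e-02],
       [ 9.99999157e-01, -1.52733869e-04,  1.28922043e-03,
         1.92967766e-04],
       [ 1.26956752e-03,  3.22590077e-01, -9.46537918e-01,
        -1.74789185e-01],
       [ 0.00000000e+00,  0.00000000e+00,  0.00000000e+00,
         1.00000000e+00]])}
```

View pics/scene0.png

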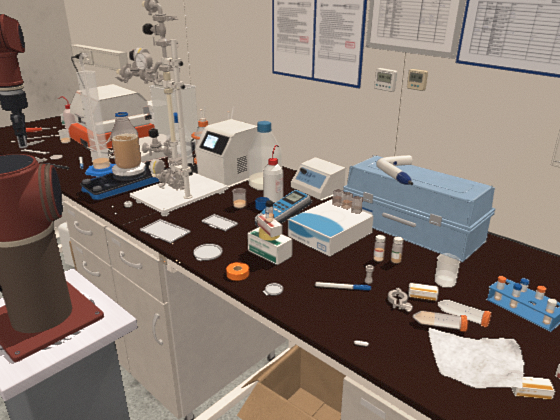

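View pics/side0.png

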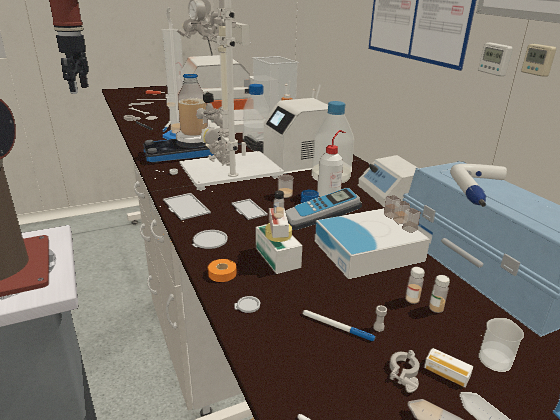

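The scene view shows the pile at about (270,238). The holders are the large tray (165,231), narrow tray (220,222), large dish (208,252) and small dish (273,289). The orange look-alike roll is at (237,271), and the real yellow tape is inside the pile. The pen is at (343,287) and the beaker at (239,198).

```bash
cat > h.py <<'E'
import cv2,numpy as np
from rig import ctrl, read_camera, camera_model
def cam(n,s=None):
    m=camera_model(n)
    if n=='wrist':
        T=np.eye(4);T[:3,:3]=s['eef_rot'];T[:3,3]=s['tool_pos'];m['pose']=T@m['T_tool_cam']
    return m
def rays(m,uv):
    uv=np.atleast_2d(uv).astype(float)
    d=np.c_[(uv[:,0]-m['cx'])/m['fx'],-(uv[:,1]-m['cy'])/m['fy'],-np.ones(len(uv))]
    return m['pose'][:3,3],d@m['pose'][:3,:3].T
def onplane(m,uv,z):
    o,d=rays(m,uv); return o+d*((z-o[2])/d[:,2])[:,None]
def cloud(m,dep):
    v,u=np.mgrid[:420,:560]
    o,d=rays(m,np.c_[u.ravel(),v.ravel()]); return (o+d*dep.reshape(-1,1)).reshape(420,560,3)
def proj(m,P):
    P=np.atleast_2d(P);c=(P-m['pose'][:3,3])@m['pose'][:3,:3]
    return np.c_[m['cx']+m['fx']*c[:,0]/-c[:,2], m['cy']-m['fy']*c[:,1]/-c[:,2]]
E
python3 - <<'E'
from h import *
seeds={'scene':dict(LT=(165,231),NT=(220,222),LD=(208,252),SD=(273,289)),'side':dict(LT=(187,206),NT=(249,209),LD=(210,239),SD=(248,305))}
big=None
for n in seeds:
    p=cv2.imread(f'pics/{n}0.png');d=np.load(f'pics/{n}0.npy');m=cam(n)
    hsv=cv2.cvtColor(p,cv2.COLOR_BGR2HSV)
    mask=((hsv[...,2]>110)&(hsv[...,1]<60)).astype(np.uint8)
    k,lab,st,_=cv2.connectedComponentsWithStats(mask)
    for o,(u,v) in seeds[n].items():
        w=lab[v-6:v+7,u-6:u+7];w=w[w>0]
        if not len(w): print(n,o,'none');continue
        c=(lab==np.bincount(w).argmax()).astype(np.uint8)
        ct=max(cv2.findContours(c,0,1)[0],key=cv2.contourArea)[:,0]
        P=onplane(m,ct,.005)[:,:2]
        r=cv2.minAreaRect((P*1000).astype(np.float32))
        print(n,o,np.round(r[0]),np.round(r[1]),round(r[2]),len(ct))
    C=cloud(m,d);ok=d>0
    for nm,lo,hi in (('bigtop',.05,.066),('tape',.066,.077),('small',.079,.107),('smalltop',.105,.111),('vial',.113,.17)):
        q=C[ok&(C[...,2]>lo)&(C[...,2]<hi)&(C[...,0]>.4)&(C[...,0]<.64)&(C[...,1]>-.25)&(C[...,1]<.15)]
        if len(q): print(n,nm,len(q),np.round(q.min(0),3),np.round(q.max(0),3),np.round(np.median(q,0),3))
E
```

```text
scene LT [437. 142.] [ 94. 143.] 7 100
scene NT [589.  58.] [ 69. 109.] 5 72
scene LD [448. -58.] [88. 77.] 52 66
scene SD [ 443. -318.] [47. 47.] 43 44
scene bigtop 350 [ 0.534 -0.246  0.05 ] [ 0.598 -0.125  0.066] [ 0.551 -0.212  0.056]
scene tape 62 [ 0.537 -0.225  0.066] [ 0.563 -0.16   0.077] [ 0.545 -0.19   0.073]
scene small 315 [ 0.536 -0.233  0.079] [ 0.587 -0.144  0.107] [ 0.555 -0.206  0.099]
scene smalltop 90 [ 0.541 -0.233  0.105] [ 0.58  -0.146  0.11 ] [ 0.56  -0.199  0.106]
scene vial 147 [ 0.551 -0.203  0.113] [ 0.577 -0.18   0.166] [ 0.56  -0.195  0.14 ]
side LT [440. 144.] [ 91. 146.] 8 100
side NT [592.  61.] [ 66. 111.] 5 75
side LD [450. -55.] [84. 82.] 67 82
side SD [ 447. -318.] [48. 46.] 37 62
side bigtop 553 [ 0.536 -0.249  0.05 ] [ 0.599 -0.13   0.066] [ 0.555 -0.221  0.059]
side tape 67 [ 0.539 -0.217  0.066] [ 0.592 -0.177  0.077] [ 0.547 -0.204  0.07 ]
side small 256 [ 0.539 -0.234  0.079] [ 0.594 -0.145  0.107] [ 0.554 -0.226  0.094]
side smalltop 207 [ 0.54  -0.233  0.105] [ 0.595 -0.145  0.111] [ 0.561 -0.207  0.108]
side vial 247 [ 0.554 -0.204  0.113] [ 0.574 -0.182  0.168] [ 0.563 -0.199  0.143]
```

Both views agree to about 3 mm. The pile is at roughly (0.567,-0.19) with a top height of 0.165, which matches the listed sizes. I'll move around in front of the rig towards the pile.

>>> apply_moves --deltas '[[[0.233, -0.733, 0.333, -0.22], [0.233, -0.733, 0.333, -0.22], [0.233, -0.733, 0.333, -0.22], [0.233, -0.733, 0.333, -0.22], [0.233, -0.733, 0.333, -0.22]]]' --claw 1

```text
t: 0.6
tool_pos: [0.3052, 0.3583, 0.299]
eef_rot: [[-0.469, 0.883, -0.0], [0.883, 0.469, -0.001], [-0.0, -0.001, -1.0]]
force: [0.9, 0.8, 0.4]
finger_gap: 0.0854
grip_force: 0.0
```

>>> apply_moves --deltas '[[[0.233, -0.75, 0, -0.15], [0.233, -0.75, 0, -0.15], [0.233, -0.75, 0, -0.15], [0.233, -0.75, 0, -0.15], [0.233, -0.75, 0, -0.15]]]'

```text
t: 1.1
tool_pos: [0.3753, 0.1326, 0.2985]
eef_rot: [[-0.019, 1.0, 0.0], [1.0, 0.019, -0.001], [-0.001, 0.0, -1.0]]
force: [1.0, 0.2, 0.1]
finger_gap: 0.0858
grip_force: 0.0
```

```bash
python3 - <<'E'
from h import *
s=ctrl.sense(); p,d=read_camera('wrist'); cv2.imwrite('pics/w1.png',p[:,:,::-1]); np.savez('pics/w1.npz',d=d,R=s['eef_rot'],t=s['tool_pos'])
m=cam('wrist',s); print(s['qd'],s['tool_pos'])
hsv=cv2.cvtColor(p[:,:,::-1].copy(),cv2.COLOR_BGR2HSV)
mask=((hsv[...,2]>110)&(hsv[...,1]<60)).astype(np.uint8)
for ct in cv2.findContours(mask,0,1)[0]:
    if cv2.contourArea(ct)<150: continue
    P=onplane(m,ct[:,0],.006)[:,:2]; r=cv2.minAreaRect((P*1000).astype(np.float32))
    print(np.round(ct[:,0].mean(0)),np.round(r[0],1),np.round(r[1]),round(r[2],1))
E
```

```text
[-50.6443956   -4.02120621   2.75992685   0.77763941   1.00314238
 -50.97961787] [0.37527068 0.13258621 0.29852591]
[101. 411.] [  35.6 -361.1] [72. 56.] 1.0
[546. 369.] [ 902.7 -243.6] [ 52. 157.] 43.2
[486. 334.] [ 759.1 -174.5] [ 28. 156.] 87.9
[368. 349.] [ 555.6 -207.2] [ 22. 152.] 3.7
[545. 320.] [ 859.5 -135.9] [56. 49.] 82.2
[493. 291.] [ 766.6 -100.8] [ 70. 205.] 80.7
[318. 274.] [453.  -53.1] [83. 83.] 66.2
[528. 229.] [780.5  35. ] [33. 18.] 57.5
[415. 209.] [593.5  61.7] [ 64. 106.] 5.3
[320. 152.] [441.9 144.6] [ 88. 139.] 7.5
[478.  48.] [634.5 285.1] [124. 275.] 89.7
[136. 203.] [115.7   7.4] [513. 664.] 0.0
```

View pics/w1.png

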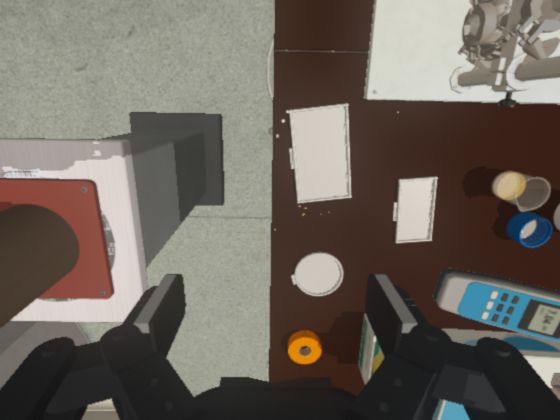

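The wrist view shows the large tray at (320,152), narrow tray (415,209), large dish (318,274) and the orange look-alike at (305,348). Each holder's tab points towards -x, which explains the oversized widths.

>>> apply_moves --deltas '[[[0.33, -0.53, 0, -0.006], [0.33, -0.53, 0, -0.006], [0.33, -0.53, 0, -0.006], [0.33, -0.53, 0, -0.006], [0.33, -0.53, 0, -0.006]]]'

```text
t: 1.65
tool_pos: [0.4753, -0.0273, 0.2976]
eef_rot: [[0.002, 1.0, -0.002], [1.0, -0.002, -0.001], [-0.001, -0.002, -1.0]]
force: [-0.8, 0.7, -0.1]
finger_gap: 0.0854
grip_force: 0.0
```

>>> apply_moves --deltas '[[[0.3, -0.4, 0, 0], [0.3, -0.4, 0, 0], [0.3, -0.4, 0, 0], [0.3, -0.4, 0, 0], [0.3, -0.4, 0, 0]]]'

```text
t: 2.15
tool_pos: [0.5639, -0.1436, 0.2971]
eef_rot: [[-0.002, 1.0, -0.003], [1.0, 0.002, 0.002], [0.002, -0.003, -1.0]]
force: [-0.4, 0.6, 0.1]
finger_gap: 0.0858
grip_force: 0.0
```

```bash
python3 - <<'E'
from h import *
s=ctrl.sense(); p,d=read_camera('wrist'); cv2.imwrite('pics/w2.png',p[:,:,::-1]); np.savez('pics/w2.npz',d=d,R=s['eef_rot'],t=s['tool_pos'])
m=cam('wrist',s); print(np.abs(s['qd']).max(),s['tool_pos'])
C=cloud(m,d);ok=d>0
for nm,lo,hi in (('big',.054,.062),('tape',.066,.08),('small',.103,.111),('vial',.14,.175)):
    q=C[ok&(C[...,2]>lo)&(C[...,2]<hi)&(C[...,0]>.5)&(C[...,0]<.64)&(C[...,1]>-.29)&(C[...,1]<-.1)]
    if len(q)<5: print(nm,len(q));continue
    r=cv2.minAreaRect((q[:,:2]*1000).astype(np.float32)); print(nm,len(q),np.round(r[0],1),np.round(r[1],1),round(r[2],1),np.median(q[:,2]))
E
```

```text
3.0936614869230525 [ 0.56392344 -0.14362654  0.29705619]
big 1321 [ 570.1 -187.8] [ 59.9 115.6] 0.6 0.0587141939987908
tape 372 [ 571.7 -177.6] [64.1 57.8] 87.8 0.07745317394348941
small 1250 [ 569.5 -188.2] [82.2 34.3] 71.8 0.1077155904028542
vial 420 [ 568.6 -189.3] [20.8 20.3] 39.3 0.16458188431365509
```

View pics/w2.png

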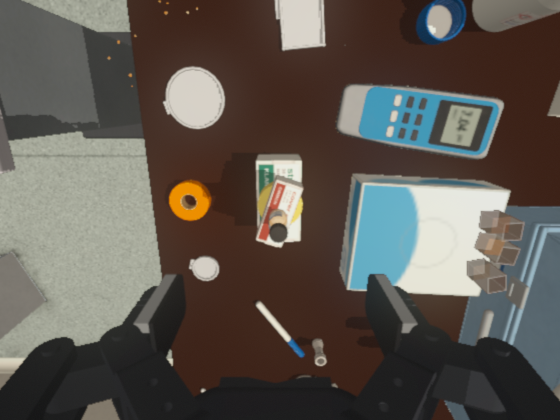

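The enlarged wrist view shows the vial cap at (279,232), small box (282,212), yellow tape under it (270,205) and big box (279,198). The orange roll at (190,201) is the look-alike and stays put. All measured sizes match, so I'll grasp the vial.

>>> apply_moves --deltas '[[[0.016, -0.152, -0.05, 0], [0.016, -0.152, -0.2, 0], [0.016, -0.152, -0.35, 0], [0.016, -0.152, -0.5, 0], [0.016, -0.152, -0.6, 0]]]'

```text
t: 2.7
tool_pos: [0.5671, -0.1868, 0.1162]
eef_rot: [[-0.004, 1.0, -0.002], [1.0, 0.004, 0.001], [0.002, -0.002, -1.0]]
force: [0.8, 0.5, 0.2]
finger_gap: 0.0853
grip_force: 0.0
```

>>> apply_moves --deltas '[[[0, 0, 0, 0], [0, 0, 0, 0], [0, 0, 0, 0], [0, 0, 0, 0], [0, 0, 0, 0]]]' --claw -1

```text
t: 3.2
tool_pos: [0.5705, -0.1901, 0.1217]
eef_rot: [[-0.003, 1.0, 0.004], [1.0, 0.003, -0.002], [-0.002, 0.004, -1.0]]
force: [-1.5, 0.2, 6.3]
finger_gap: 0.0184
grip_force: 58.4
```

```bash
python3 - <<'E'
from h import *
s=ctrl.sense(); print(s['tool_pos'],s['force'],s['finger_gap'],s['grip_force'],s['t'])
o=[]
for n in ('side','scene'):
    p,d=read_camera(n); m=cam(n); u,v=proj(m,[.57,-.19,.13])[0].astype(int)
    o.append(cv2.resize(p[v-50:v+50,u-50:u+50,::-1],(400,400),interpolation=cv2.INTER_CUBIC))
cv2.imwrite('pics/v1.png',np.hstack(o))
E
```

```text
[ 0.57052582 -0.19010421  0.12172342] [-1.47569258  0.21696808  6.29882819] 0.01835593371957326 58.36179256439209 3.2
```

View pics/v1.png

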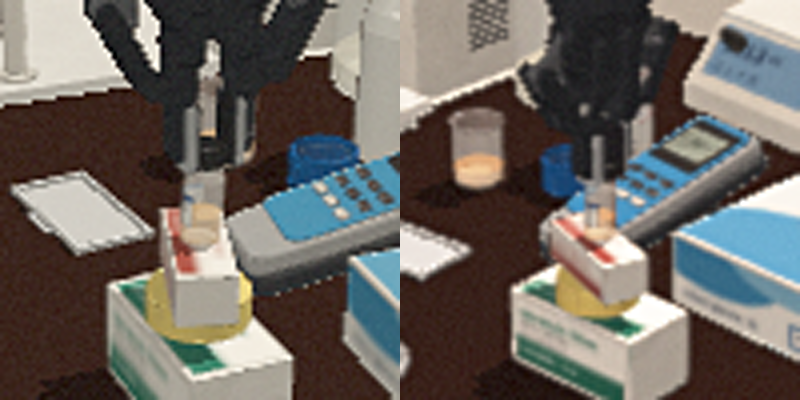

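The crop shows the pads closed around the vial and the pile still in place. I'll lift slowly and check.

>>> apply_moves --deltas '[[[0, 0, 0.03, 0], [0, 0, 0.08, 0], [0, 0, 0.14, 0], [0, 0, 0.2, 0], [0, 0, 0.25, 0]]]'

```text
t: 3.8
tool_pos: [0.5696, -0.1897, 0.1964]
eef_rot: [[-0.003, 1.0, 0.002], [1.0, 0.003, -0.001], [-0.001, 0.002, -1.0]]
force: [0.1, 0.5, -0.2]
finger_gap: 0.0192
grip_force: 58.4
```

```bash
python3 - <<'E'
from h import *
s=ctrl.sense(); print(s['tool_pos'],s['force'],s['finger_gap'],s['grip_force'],s['t'])
o=[]
for n in ('side','scene'):
    p,d=read_camera(n); m=cam(n); u,v=proj(m,[.57,-.19,.15])[0].astype(int)
    o.append(cv2.resize(p[v-60:v+60,u-50:u+50,::-1],(400,480),interpolation=cv2.INTER_CUBIC))
    C=cloud(m,d)
    q=C[(d>0)&(C[...,2]>.103)&(C[...,2]<.111)&(C[...,0]>.5)&(C[...,0]<.64)&(C[...,1]>-.29)&(C[...,1]<-.1)]
    r=cv2.minAreaRect((q[:,:2]*1000).astype(np.float32)); print(n,len(q),r)
cv2.imwrite('pics/v2.png',np.hstack(o))
E
```

```text
[ 0.56960745 -0.18972465  0.1964263 ] [ 0.05296125  0.54726939 -0.22933129] 0.019164076444171462 58.43774914741516 3.8
side 319 ((566.7952270507812, -190.1940155029297), (87.37837982177734, 34.25032043457031), 71.35853576660156)
scene 172 ((566.0115356445312, -188.50070190429688), (86.01049041748047, 35.34545135498047), 70.31158447265625)
```

View pics/v2.png

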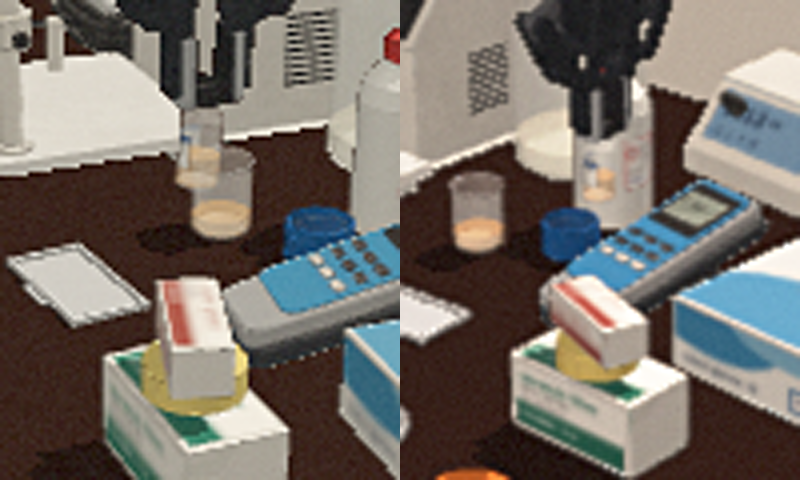

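```bash
python3 - <<'E'
from h import *
for n,pts in (('side',dict(bottom=(197,184),tips=(200,104),cap=(203,100))),('scene',dict(bottom=(600,198),tip=(598,135)))):
    m=cam(n); u,v=proj(m,[.57,-.19,.15])[0].astype(int)
    for k,(a,b) in pts.items():
        a-=400*(n=='scene'); uv=(a/4+u-50,b/4+v-60)
        o,d=rays(m,uv); w=np.array([.57,-.19])-o[:2]; h=d[0,:2]; t=w@h/(h@h); print(n,k,o+t*d[0])
    print(proj(m,[[.57,-.19,.196],[.57,-.19,.215]])-[u-50,v-60])
E
```

```text
side bottom [ 0.56777982 -0.18895699  0.1825666 ]
side tips [ 0.56835101 -0.18922383  0.22680635]
side cap [ 0.56968568 -0.18985138  0.22900412]
[[50.57142561 40.04435665]
 [50.77152704 31.4462656 ]]
scene bottom [ 0.57007065 -0.19007298  0.18211954]
scene tip [ 0.56952061 -0.18950549  0.22781081]
[[49.90148992 44.76535936]
 [49.81746606 38.21231098]]
```

```bash
python3 - <<'E'
from h import *
T=camera_model('wrist')['T_tool_cam']
d=np.load('pics/w2.npz')['d']; m=camera_model('wrist'); m['pose']=T
C=cloud(m,d); s=ctrl.sense()
p,d2=read_camera('wrist'); C2=cloud(m,d2); cv2.imwrite('pics/w3.png',p[:,:,::-1])
for c,dd in ((C,d),(C2,d2)):
    k=(dd>0)&(abs(c[...,1])<.07)&(abs(c[...,0])<.04)&(c[...,2]<.03)
    q=c[k]; 
    for lo,hi in ((-.07,-.04),(-.04,-.015),(-.015,.015),(.015,.04),(.04,.07)):
        z=q[(q[:,1]>lo)&(q[:,1]<hi)]
        if len(z): print(lo,len(z),np.round(z[:,2].max(),3),np.round(np.percentile(z[:,2],98),3))
E
```

```text
-0.07 11654 -0.045 -0.052
-0.04 4542 -0.091 -0.097
-0.015 4810 -0.103 -0.105
0.015 4631 -0.096 -0.104
0.04 11479 -0.045 -0.052
-0.07 5439 -0.082 -0.087
-0.04 7955 -0.039 -0.05
-0.015 12951 0.012 -0.001
0.015 7723 -0.036 -0.047
0.04 7127 -0.078 -0.085
```

View pics/w3.png

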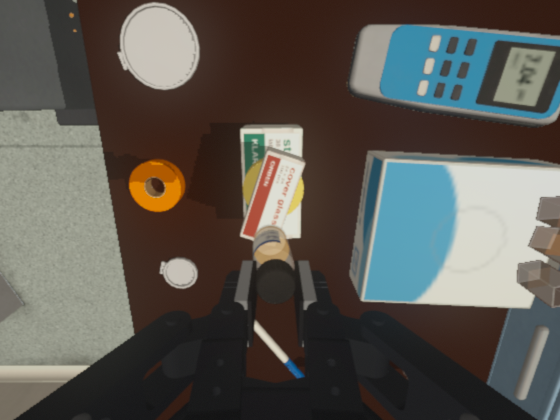

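The vial is held by its cap between the pads and hangs upright. The real fingertips sit about 30 mm behind the nominal TCP when closed and about 43 mm when open. The vial bottom is at TCP −14.5 mm. Next I'll measure the dishes in the two wrist views.

```bash
cat >> h.py <<'E'
def holders(p_bgr,m,zr=.006,amin=300,k=13):
    hsv=cv2.cvtColor(p_bgr,cv2.COLOR_BGR2HSV)
    mask=((hsv[...,2]>110)&(hsv[...,1]<60)).astype(np.uint8)
    S=1.0; out=[]
    # orthorectify onto the rim plane, 1 mm/px, then open away the tabs
    X0,Y0=.3,-.5
    x,y=np.meshgrid(np.arange(X0,.75,.001),np.arange(Y0,.35,.001))
    uv=proj(m,np.c_[x.ravel(),y.ravel(),np.full(x.size,zr)]).astype(np.float32).reshape(x.shape+(2,))
    o=cv2.remap(mask*255,uv[...,0],uv[...,1],cv2.INTER_LINEAR)
    o=cv2.morphologyEx(((o>127)*255).astype(np.uint8),cv2.MORPH_CLOSE,np.ones((5,5)))
    o=cv2.morphologyEx(o,cv2.MORPH_OPEN,cv2.getStructuringElement(2,(k,k)))
    for ct in cv2.findContours(o,0,1)[0]:
        if cv2.contourArea(ct)<amin: continue
        (a,b),(w,h),g=cv2.minAreaRect(ct); out.append((round(X0*1000+a,1),round(Y0*1000+b,1),round(w),round(h),round(g,1)))
    return out
E
python3 - <<'E'
from h import *
z=np.load('pics/w2.npz')
for f,s in (('w2',dict(eef_rot=z['R'],tool_pos=z['t'])),('w3',ctrl.sense())):
    p=cv2.imread(f'pics/{f}.png'); m=cam('wrist',s)
    print(f,[h for h in holders(p,m) if 38<h[2]<150 and 38<h[3]<150])
    hsv=cv2.cvtColor(p,cv2.COLOR_BGR2HSV); b=(hsv[...,0]>100)&(hsv[...,0]<125)&(hsv[...,1]>150); b[:320]=0;b[:,350:]=0
    v,u=np.nonzero(b); print('pencap',len(u),onplane(m,np.c_[[u.min(),u.max()],[v.min(),v.max()]],.01) if len(u) else '')
E
```

```text
w2 [(596.4, 36.9, 63, 57, 3.0), (453.7, -53.5, 82, 83, 71.6), (573.3, -176.9, 65, 96, 4.4), (447.0, -317.5, 45, 48, 90.0)]
pencap 106 [[ 0.58988217 -0.4564608   0.01      ]
 [ 0.61591931 -0.49412461  0.01      ]]
w3 [(452.3, -53.2, 81, 80, 45.0), (574.9, -203.6, 148, 59, 88.7), (448.9, -316.3, 46, 45, 23.2)]
pencap 152 [[ 0.58691427 -0.45249773  0.01      ]
 [ 0.6151385  -0.48562544  0.01      ]]
```

>>> apply_moves --deltas '[[[-0.1, -0.1, 0, 0], [-0.21, -0.22, 0, 0], [-0.32, -0.34, 0, 0], [-0.405, -0.424, 0, 0], [-0.405, -0.424, -0.1, 0]]]'

```text
t: 4.45
tool_pos: [0.4465, -0.3217, 0.1668]
eef_rot: [[0.002, 1.0, 0.004], [1.0, -0.002, -0.006], [-0.006, 0.004, -1.0]]
force: [1.3, -0.9, 0.3]
finger_gap: 0.0192
grip_force: 58.6
```

>>> apply_moves --deltas '[[[0, 0, -0.15, 0], [0, 0, -0.25, 0], [0, 0, -0.35, 0], [0, 0, -0.4, 0], [0, 0, -0.4, 0]]]'

```text
t: 4.95
tool_pos: [0.4454, -0.3147, 0.0406]
eef_rot: [[-0.003, 1.0, -0.005], [1.0, 0.003, 0.004], [0.004, -0.005, -1.0]]
force: [0.4, 0.5, -0.4]
finger_gap: 0.0189
grip_force: 58.6
```

```bash
python3 - <<'E'
from h import *
s=ctrl.sense(); p,d=read_camera('wrist'); q=p[:,:,::-1].copy();m=cam('wrist',s); print(s['tool_pos'],s['force'],s['finger_gap'])
print([h for h in holders(q,m,amin=900) if 35<h[2]<90 and 35<h[3]<90])
o=[]
for n in ('side','scene'):
    p,d=read_camera(n); m=cam(n); u,v=proj(m,[.448,-.3165,.02])[0].astype(int)
    o.append(cv2.resize(p[v-40:v+40,u-40:u+40,::-1],(400,400),interpolation=cv2.INTER_CUBIC))
cv2.imwrite('pics/v3.png',np.hstack(o))
E
```

```text
[ 0.44540857 -0.31468769  0.04062061] [ 0.39576539  0.49428327 -0.37888345] 0.018924685583055743
[(447.5, -312.9, 37, 49, 81.6)]
```

View pics/v3.png

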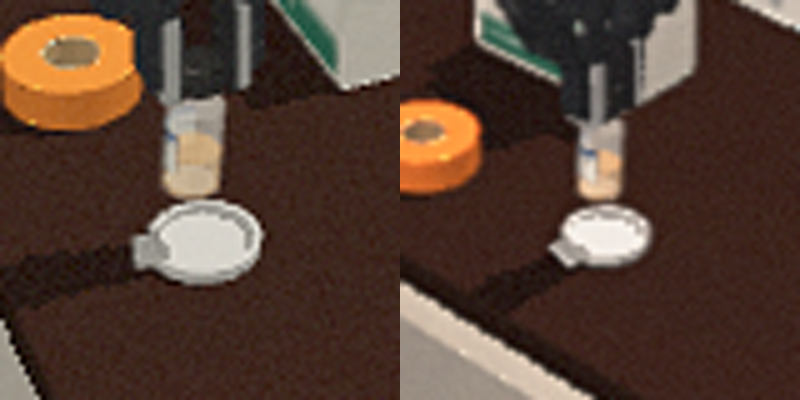

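The vial is upright about 25 mm above the dish, a few mm off centre towards the left (vial u=193, dish u=207). I'll correct that and lower it gently.

>>> apply_moves --deltas '[[[0.012, -0.008, -0.02, 0], [0.012, -0.008, -0.05, 0], [0.012, -0.008, -0.07, 0], [0.012, -0.008, -0.077, 0], [0.012, -0.008, -0.077, 0]]]'

```text
t: 5.6
tool_pos: [0.4506, -0.3186, 0.0199]
eef_rot: [[-0.003, 1.0, -0.001], [1.0, 0.003, 0.001], [0.001, -0.001, -1.0]]
force: [-0.3, 0.6, 0.0]
finger_gap: 0.0192
grip_force: 58.6
```

```bash
python3 - <<'E'
from h import *
s=ctrl.sense(); print(s['tool_pos'],s['force'],s['finger_gap'])
o=[]
for n in ('side','scene'):
    p,d=read_camera(n); m=cam(n); u,v=proj(m,[.448,-.3165,.02])[0].astype(int)
    o.append(cv2.resize(p[v-40:v+40,u-40:u+40,::-1],(400,400),interpolation=cv2.INTER_CUBIC))
cv2.imwrite('pics/v4.png',np.hstack(o))
E
```

```text
[ 0.45061914 -0.31856938  0.0199081 ] [-0.31387601  0.61394269  0.03716813] 0.01916873094642318
```

View pics/v4.png

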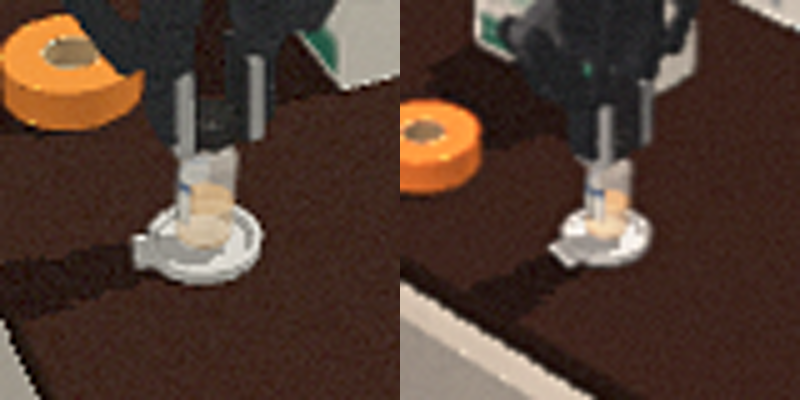

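The vial is over the dish centre with about 3 mm still to go.

>>> apply_moves --deltas '[[[0, 0, -0.004, 0], [0, 0, -0.008, 0], [0, 0, -0.011, 0], [0, 0, -0.011, 0], [0, 0, -0.011, 0]]]'

```text
t: 6.2
tool_pos: [0.451, -0.319, 0.0173]
eef_rot: [[-0.003, 1.0, -0.0], [1.0, 0.003, 0.0], [0.0, -0.0, -1.0]]
force: [0.0, -0.3, -0.5]
finger_gap: 0.0185
grip_force: 58.6
```

>>> apply_moves --deltas '[[[0, 0.003, -0.003, 0], [0, 0.003, -0.006, 0], [0, 0.003, -0.006, 0]]]'

```text
t: 6.5
tool_pos: [0.4515, -0.3189, 0.0167]
eef_rot: [[-0.003, 1.0, 0.001], [1.0, 0.003, -0.001], [-0.001, 0.001, -1.0]]
force: [-1.3, -0.2, 6.4]
finger_gap: 0.0191
grip_force: 59.4
```

The vial touches the dish floor with 6 N. I'll release it and rise.

>>> apply_moves --deltas '[[[0, 0, 0, 0], [0, 0, 0, 0], [0, 0, 0, 0], [0, 0, 0.02, 0], [0, 0, 0.06, 0]]]' --claw 0.1

```text
t: 7.0
tool_pos: [0.4503, -0.3173, 0.033]
eef_rot: [[-0.003, 1.0, -0.002], [1.0, 0.003, 0.002], [0.002, -0.002, -1.0]]
force: [0.4, 0.3, -0.6]
finger_gap: 0.0468
grip_force: 0.0
```

>>> apply_moves --deltas '[[[0, 0, 0.15, 0], [0, 0, 0.3, 0], [0, 0, 0.45, 0], [0, 0, 0.6, 0], [0, 0, 0.7, 0]]]'

```text
t: 7.5
tool_pos: [0.452, -0.3189, 0.249]
eef_rot: [[-0.003, 1.0, 0.004], [1.0, 0.003, -0.004], [-0.004, 0.004, -1.0]]
force: [-0.4, -0.1, 0.6]
finger_gap: 0.0467
grip_force: 0.0
```

```bash
python3 - <<'E'
from h import *
s=ctrl.sense(); p,d=read_camera('wrist'); q=p[:,:,::-1].copy();m=cam('wrist',s); print(s['tool_pos'],s['force'],s['finger_gap'])
print([h for h in holders(q,m,amin=900) if 35<h[2]<160 and 35<h[3]<160])
C=cloud(m,d)
k=C[(d>0)&(C[...,2]>.045)&(C[...,2]<.075)&(abs(C[...,0]-.45)<.05)&(abs(C[...,1]+.318)<.05)]
print('vialtop',len(k),k[:,2].max(),cv2.minAreaRect((k[k[:,2]>.052][:,:2]*1000).astype(np.float32)))
np.savez('pics/w4.npz',d=d,R=s['eef_rot'],t=s['tool_pos'],p=q)
o=[]
for n in ('side','scene'):
    p,d=read_camera(n); mm=cam(n); u,v=proj(mm,[.448,-.3165,.02])[0].astype(int)
    o.append(cv2.resize(p[v-40:v+40,u-40:u+40,::-1],(300,300),interpolation=cv2.INTER_CUBIC))
cv2.imwrite('pics/v5.png',np.vstack([cv2.resize(q,(600,300)),np.hstack(o)]))
for nm,lo,hi in (('big',.054,.062),('tape',.066,.08),('small',.103,.111)):
    k=C[(C[...,2]>lo)&(C[...,2]<hi)&(C[...,0]>.5)&(C[...,0]<.64)&(C[...,1]>-.29)&(C[...,1]<-.1)]
    if len(k)>5: print(nm,len(k),cv2.minAreaRect((k[:,:2]*1000).astype(np.float32)))
E
```

```text
[ 0.45201057 -0.31890899  0.24901614] [-0.40039138 -0.05355897  0.63761743] 0.04668879577795959
[(609.3, -186.3, 131, 46, 78.5)]
vialtop 241 0.06233325397143874 ((449.5183410644531, -319.19036865234375), (19.188688278198242, 18.901493072509766), 89.1355972290039)
big 2265 ((569.7529296875, -191.83267211914062), (60.62548065185547, 107.03292083740234), 0.4647541642189026)
tape 631 ((561.5018920898438, -193.00787353515625), (68.49925994873047, 60.96530532836914), 43.70631790161133)
small 3826 ((569.3602905273438, -188.06637573242188), (82.72274017333984, 35.064910888671875), 71.4681396484375)
```

View pics/v5.png

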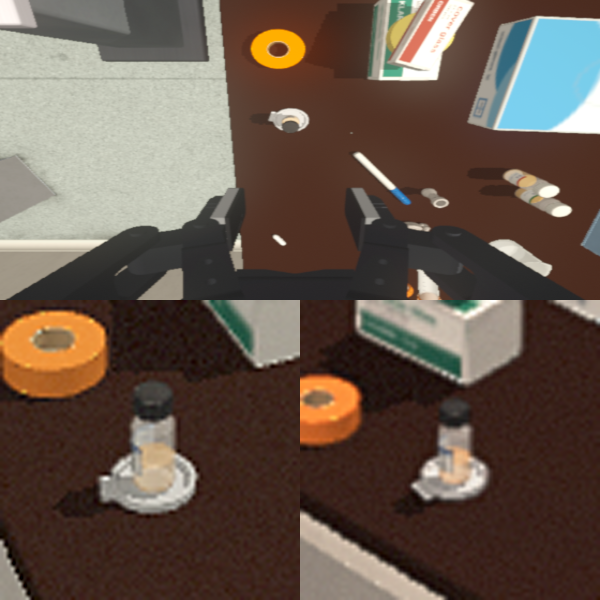

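The vial stands upright in the small dish at (449.5,-319.2), about 2 mm off centre. The pile is unchanged. Next is the small box at (569.5,-188), long axis 71.5°.

>>> apply_moves --deltas '[[[0.1, 0.11, 0, -0.04], [0.2, 0.22, 0, -0.08], [0.3, 0.33, 0, -0.104], [0.392, 0.436, 0, -0.104], [0.392, 0.436, -0.1, -0.104]]]' --claw 0.6

```text
t: 8.15
tool_pos: [0.5731, -0.1839, 0.2164]
eef_rot: [[0.314, 0.949, 0.007], [0.949, -0.314, -0.001], [0.001, 0.007, -1.0]]
force: [-0.4, -1.0, 0.1]
finger_gap: 0.0683
grip_force: 0.0
```

>>> apply_moves --deltas '[[[0, 0, -0.1, 0], [0, 0, -0.2, 0], [0, 0, -0.3, 0], [0, 0, -0.35, 0], [0, 0, -0.35, 0]]]'

```text
t: 8.65
tool_pos: [0.566, -0.1861, 0.1048]
eef_rot: [[0.318, 0.948, -0.006], [0.948, -0.318, 0.003], [0.001, -0.007, -1.0]]
force: [-0.8, 0.2, 0.3]
finger_gap: 0.0685
grip_force: 0.0
```

```bash
python3 - <<'E'
from h import *
s=ctrl.sense(); print(s['tool_pos'],s['force'],s['finger_gap'],np.degrees(np.arctan2(s['eef_rot'][1][0],s['eef_rot'][0][0])))
p,d=read_camera('wrist'); m=camera_model('wrist'); m['pose']=m['T_tool_cam']; c=cloud(m,d)
k=(d>0)&(abs(c[...,1])>.025)&(abs(c[...,1])<.06)&(abs(c[...,0])<.02)&(c[...,2]<.0); print('tip tool z',np.percentile(c[k][:,2],[99,99.9]),c[k][:,2].max())
o=[]
for n in ('side','scene'):
    p,d=read_camera(n); mm=cam(n); u,v=proj(mm,[.57,-.19,.1])[0].astype(int)
    o.append(cv2.resize(p[v-50:v+50,u-50:u+50,::-1],(400,400),interpolation=cv2.INTER_CUBIC))
cv2.imwrite('pics/v6.png',np.hstack(o))
E
```

```text
[ 0.56601462 -0.18606667  0.1048329 ] [-0.80465087  0.15558537  0.31521284] 0.06847491731435587 71.43521344698698
tip tool z [-0.0447311  -0.04046841] -0.039052405320295025
```

View pics/v6.png

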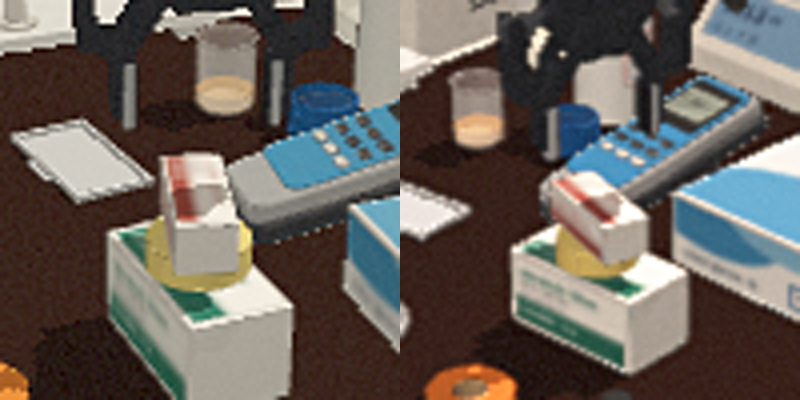

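The fingertips straddle the small box, high above it, with the real tips 40 mm behind the TCP at this opening. I'll descend to TCP z≈0.055 and close.

>>> apply_moves --deltas '[[[0.006, -0.005, -0.08, 0], [0.006, -0.005, -0.14, 0], [0.006, -0.005, -0.163, 0], [0.006, -0.005, -0.163, 0], [0.006, -0.005, -0.163, 0]]]'

```text
t: 9.3
tool_pos: [0.5715, -0.1893, 0.0613]
eef_rot: [[0.318, 0.948, 0.002], [0.948, -0.318, -0.001], [-0.0, 0.002, -1.0]]
force: [0.7, -0.1, 0.1]
finger_gap: 0.0685
grip_force: 0.0
```

>>> apply_moves --deltas '[[[0, 0, 0, 0], [0, 0, 0, 0], [0, 0, 0, 0], [0, 0, 0, 0], [0, 0, 0, 0]]]' --claw -1

```text
t: 9.8
tool_pos: [0.5714, -0.1893, 0.061]
eef_rot: [[0.318, 0.948, 0.002], [0.948, -0.318, -0.001], [-0.0, 0.002, -1.0]]
force: [-0.3, 0.0, 6.1]
finger_gap: 0.0329
grip_force: 60.2
```

>>> apply_moves --deltas '[[[0, 0, 0.03, 0], [0, 0, 0.1, 0], [0, 0, 0.2, 0], [0, 0, 0.33, 0], [0, 0, 0.4, 0]]]'

```text
t: 10.3
tool_pos: [0.5715, -0.1893, 0.1833]
eef_rot: [[0.318, 0.948, 0.003], [0.948, -0.318, -0.002], [-0.0, 0.003, -1.0]]
force: [0.3, -1.3, -0.7]
finger_gap: 0.0324
grip_force: 59.7
```

>>> apply_moves --deltas '[[[0.015, 0.1, 0, 0.03], [0.03, 0.25, 0, 0.06], [0.05, 0.4, 0, 0.1], [0.06, 0.52, 0, 0.133], [0.06, 0.6, 0, 0.133]]]'

```text
t: 10.8
tool_pos: [0.5881, -0.0061, 0.1797]
eef_rot: [[-0.098, 0.995, -0.001], [0.995, 0.098, 0.001], [0.001, -0.0, -1.0]]
force: [0.4, 0.5, -1.3]
finger_gap: 0.0327
grip_force: 59.6
```

```bash
cat >> h.py <<'E'
def report(zs=()):
    s=ctrl.sense(); p,d=read_camera('wrist'); q=p[:,:,::-1].copy(); m=cam('wrist',s); C=cloud(m,d)
    print(np.round(s['tool_pos'],4),np.round(s['force'],1),round(s['finger_gap'],4),'yaw',round(np.degrees(np.arctan2(s['eef_rot'][1][0],s['eef_rot'][0][0])),1),'qd',np.abs(s['qd']).max())
    print('holders',[h for h in holders(q,m,amin=900) if 35<h[2]<160 and 35<h[3]<160])
    for nm,lo,hi in zs:
        k=C[(d>0)&(C[...,2]>lo)&(C[...,2]<hi)&(C[...,0]>.5)&(C[...,0]<.64)&(C[...,1]>-.29)&(C[...,1]<-.1)]
        if len(k)>5:
            r=cv2.minAreaRect((k[:,:2]*1000).astype(np.float32)); print(nm,len(k),np.round(r[0],1),np.round(r[1],1),round(r[2],1),round(np.median(k[:,2]),4))
    return s,q,d,m,C
PILE=(('big',.054,.062),('tape',.073,.082),('small',.103,.111))
E
python3 - <<'E'
from h import *
s,q,d,m,C=report(PILE); cv2.imwrite('pics/w5.png',q)
E
```

```text
[ 0.5881 -0.0061  0.1797] [ 0.4  0.5 -1.3] 0.0327 yaw 95.6 qd 26.777891471863715
holders [(341.7, 122.2, 73, 48, 5.7), (447.1, 116.6, 87, 82, 7.1), (594.7, 61.9, 63, 106, 4.8), (453.8, -53.2, 83, 81, 45.0)]
big 146 [ 582.3 -197.6] [78.1 41.2] 85.9 0.0592
tape 653 [ 569.3 -190. ] [43.9 54.2] 42.9 0.0778
```

View pics/w5.png

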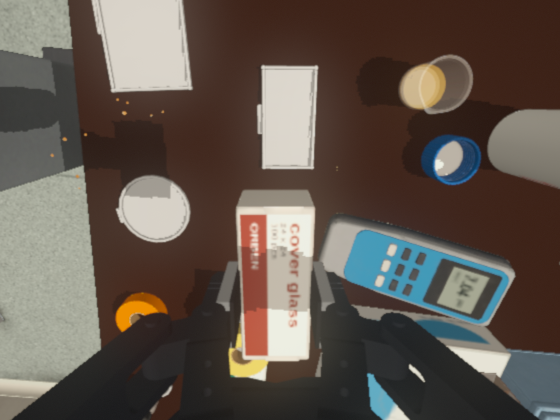

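The box is held level at (277,275). The narrow tray is at (289,117) with its tab on the left, so its true centre is a few mm to the right of the raw value.

```bash
python3 - <<'E'
from h import *
s=ctrl.sense(); p,d=read_camera('wrist'); q=p[:,:,::-1].copy(); m=cam('wrist',s); C=cloud(m,d)
print(s['tool_pos'],[h for h in holders(q,m,amin=900,k=35) if 35<h[2]<160 and 35<h[3]<160])
x=C-s['tool_pos']; hsv=cv2.cvtColor(q,cv2.COLOR_BGR2HSV)
k=(d>0)&(abs(x[...,0])<.05)&(abs(x[...,1])<.07)&(x[...,2]>.035)&(x[...,2]<.055)&(hsv[...,2]>100)
z=np.median(x[k][:,2]); k&=abs(x[...,2]-z)<.004
r=cv2.minAreaRect((x[k][:,:2]*1000).astype(np.float32)); print('box rel TCP',r,z,k.sum())
E
```

```text
[ 0.58787376 -0.00316219  0.17963311] [(342.0, 125.0, 70, 50, 5.7), (446.8, 118.4, 88, 84, 7.4), (594.5, 62.0, 63, 105, 5.7), (610.4, -48.4, 61, 81, 14.0), (453.3, -52.7, 83, 81, 45.0), (628.6, -218.4, 57, 71, 5.2)]
box rel TCP ((5.789863586425781, 0.9548530578613281), (52.05595779418945, 84.51802825927734), 10.535236358642578) 0.046701994731402297 11424
```

>>> apply_moves --deltas '[[[0.034, 0.12, 0, 0], [0.034, 0.2, -0.1, 0], [0.034, 0.2, -0.25, 0], [0.034, 0.2, -0.4, 0], [0.034, 0.2, -0.5, 0]]]'

```text
t: 11.4
tool_pos: [0.5964, 0.0506, 0.0262]
eef_rot: [[-0.094, 0.996, -0.004], [0.996, 0.094, -0.0], [0.0, -0.004, -1.0]]
force: [-0.4, 0.3, -0.6]
finger_gap: 0.0324
grip_force: 59.7
```

>>> apply_moves --deltas '[[[0, 0, 0, 0], [0, 0, 0, 0], [0, 0, 0, 0]]]'

```text
t: 11.7
tool_pos: [0.6009, 0.0506, 0.0324]
eef_rot: [[-0.093, 0.996, 0.004], [0.996, 0.093, -0.0], [-0.001, 0.004, -1.0]]
force: [0.1, 0.5, -0.8]
finger_gap: 0.0326
grip_force: 59.7
```

```bash
python3 - <<'E'
from h import *
s,q,d,m,C=report(PILE)
cv2.imwrite('pics/w6.png',q)
E
```

```text
[0.6009 0.0506 0.0324] [ 0.1  0.5 -0.8] 0.0326 yaw 95.3 qd 0.7361995618537613
holders [(455.1, 125.7, 71, 96, 7.1), (447.8, -44.8, 85, 62, 45.0)]
```

View pics/w6.png

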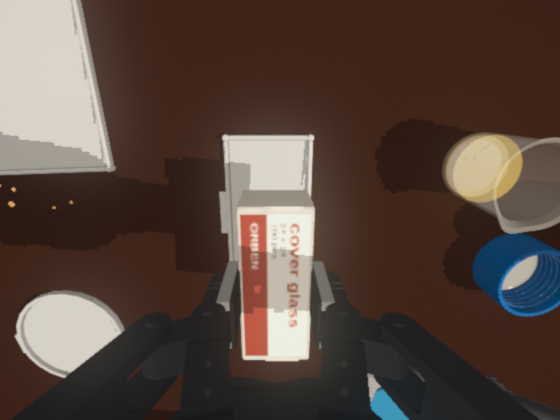

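The box hangs over the tray. The tray's far rim corners are at (225,137) and (313,137), and I'll use those for the last correction.

```bash
python3 - <<'E'
from h import *
s=ctrl.sense(); m=cam('wrist',s)
P=onplane(m,[(223,135),(314,135)],.006)[:,:2]; a=P[1]-P[0]; print(P,np.linalg.norm(a),np.degrees(np.arctan2(a[1],a[0])))
n=np.array([a[1],-a[0]])/np.linalg.norm(a); c=P.mean(0)+n*.052; print('tray',c,'tcp',s['tool_pos'],'d',(c-s['tool_pos'][:2])*1000)
E
```

```text
[[0.56445658 0.11171824]
 [0.62057909 0.11693624]] 0.05636455941554892 5.311813587111221
tray [0.59733178 0.06255055] tcp [0.60105988 0.05068697 0.03261794] d [-3.72809449 11.86357931]
```

>>> apply_moves --deltas '[[[-0.012, 0.036, 0, 0], [-0.012, 0.036, -0.05, 0], [-0.012, 0.036, -0.1, 0], [-0.012, 0.036, -0.13, 0], [-0.012, 0.036, -0.13, 0]]]'

```text
t: 12.25
tool_pos: [0.5926, 0.062, -0.0124]
eef_rot: [[-0.094, 0.996, -0.005], [0.996, 0.094, 0.0], [0.001, -0.005, -1.0]]
force: [-0.3, 0.5, -0.9]
finger_gap: 0.0326
grip_force: 59.7
```

>>> apply_moves --deltas '[[[0, 0, 0, 0], [0, 0, 0, 0], [0, 0, 0, 0]]]'

```text
t: 12.55
tool_pos: [0.5957, 0.0619, -0.0087]
eef_rot: [[-0.094, 0.996, 0.001], [0.996, 0.094, -0.0], [-0.0, 0.001, -1.0]]
force: [0.2, -0.1, -0.0]
finger_gap: 0.0325
grip_force: 59.7
```

>>> apply_moves --deltas '[[[0, 0, -0.005, 0], [0, 0, -0.01, 0], [0, 0, -0.015, 0], [0, 0, -0.019, 0], [0, 0, -0.019, 0]]]'

```text
t: 13.05
tool_pos: [0.5952, 0.0619, -0.014]
eef_rot: [[-0.094, 0.996, -0.0], [0.996, 0.094, -0.0], [-0.0, -0.0, -1.0]]
force: [-5.0, 0.1, 8.0]
finger_gap: 0.0325
grip_force: 60.7
```

>>> apply_moves --deltas '[[[0, 0, 0, 0], [0, 0, 0, 0]]]'

```text
t: 13.25
tool_pos: [0.5951, 0.062, -0.014]
eef_rot: [[-0.094, 0.996, -0.0], [0.996, 0.094, -0.0], [-0.0, -0.0, -1.0]]
force: [-3.9, 0.6, 8.1]
finger_gap: 0.0324
grip_force: 60.7
```

The box is on the tray floor with 8 N. I'll release it and rise.

>>> apply_moves --deltas '[[[0, 0, 0, 0], [0, 0, 0, 0], [0, 0, 0, 0], [0, 0, 0.03, 0], [0, 0, 0.1, 0]]]' --claw 0.3

```text
t: 13.75
tool_pos: [0.593, 0.062, 0.0134]
eef_rot: [[-0.094, 0.996, -0.005], [0.996, 0.094, 0.0], [0.001, -0.004, -1.0]]
force: [-0.4, -0.5, 0.3]
finger_gap: 0.0558
grip_force: 0.0
```

>>> apply_moves --deltas '[[[0, 0, 0.15, 0], [0, 0, 0.3, 0], [0, 0, 0.45, 0], [0, -0.1, 0.6, 0], [0, -0.2, 0.6, 0]]]' --claw 1

```text
t: 14.25
tool_pos: [0.5992, 0.002, 0.2036]
eef_rot: [[-0.096, 0.995, 0.013], [0.995, 0.096, -0.001], [-0.003, 0.013, -1.0]]
force: [0.7, 0.7, 0.5]
finger_gap: 0.0854
grip_force: 0.0
```

```bash
python3 - <<'E'
from h import *
s,q,d,m,C=report(PILE)
k=C[(d>0)&(C[...,2]>.026)&(C[...,2]<.038)&(abs(C[...,0]-.597)<.06)&(abs(C[...,1]-.06)<.08)]
r=cv2.minAreaRect((k[:,:2]*1000).astype(np.float32)); print('smallbox',len(k),r,np.median(k[:,2]))
cv2.imwrite('pics/w7.png',q)
E
```

```text
[0.5992 0.002  0.2036] [0.7 0.7 0.5] 0.0854 yaw 95.5 qd 32.616949185732054
holders [(340.0, 131.5, 59, 72, 90.0), (446.3, 122.7, 88, 94, 7.4), (597.3, 62.1, 58, 106, 6.1), (453.5, -53.0, 83, 81, 45.0), (711.9, -181.8, 47, 68, 87.4), (566.0, -167.5, 70, 81, 0.0)]
big 1970 [ 570.  -187.6] [ 60.  117.3] 0.6 0.059
tape 1542 [ 571.6 -185.2] [58.5 58.6] 36.7 0.0778
smallbox 2582 ((596.9497680664062, 61.34123611450195), (34.15991973876953, 81.85585021972656), 5.94471549987793) 0.03271247222718243
```

The small box lies in the narrow tray at (597,61), within 1 mm and aligned. The pile is unmoved. The tape is at (571.6,-185.2) with a 58.5 mm diameter and is next.

>>> apply_moves --deltas '[[[-0.01, -0.15, 0, 0], [-0.04, -0.3, 0, 0], [-0.08, -0.45, 0, 0], [-0.08, -0.623, 0, 0], [-0.08, -0.623, 0, 0]]]'

```text
t: 14.8
tool_pos: [0.5701, -0.1905, 0.1951]
eef_rot: [[-0.088, 0.996, -0.0], [0.996, 0.088, -0.002], [-0.002, -0.0, -1.0]]
force: [-0.6, 0.3, -0.1]
finger_gap: 0.0853
grip_force: 0.0
```

>>> apply_moves --deltas '[[[0, 0, -0.1, 0], [0, 0, -0.2, 0], [0, 0, -0.25, 0], [0, 0, -0.25, 0], [0, 0, -0.25, 0]]]'

```text
t: 15.3
tool_pos: [0.5715, -0.1846, 0.1207]
eef_rot: [[-0.094, 0.996, 0.0], [0.996, 0.094, -0.0], [-0.0, 0.0, -1.0]]
force: [-1.1, -0.9, 0.6]
finger_gap: 0.0852
grip_force: 0.0
```

```bash
python3 - <<'E'
from h import *
s,q,d,m,C=report(PILE)
hsv=cv2.cvtColor(q,cv2.COLOR_BGR2HSV); k=(d>0)&(C[...,2]>.074)&(C[...,2]<.082)&(hsv[...,0]>18)&(hsv[...,0]<35)&(hsv[...,1]>90)&(abs(C[...,0]-.57)<.05)&(abs(C[...,1]+.185)<.05)
print(k.sum(),cv2.minEnclosingCircle((C[k][:,:2]*1000).astype(np.float32)))
E
```

```text
[ 0.5715 -0.1846  0.1207] [-1.1 -0.9  0.6] 0.0852 yaw 95.4 qd 1.5203210462051302
holders [(453.2, -64.3, 84, 58, 5.4), (574.5, -155.0, 65, 50, -0.0), (585.0, -259.0, 36, 44, 90.0)]
big 5997 [ 569.8 -187.4] [ 60.2 115.5] 0.6 0.0587
tape 4107 [ 571.  -185.8] [58.6 58.1] 85.0 0.0775
3914 ((571.0265502929688, -185.6595458984375), 29.368345260620117)
```

>>> apply_moves --deltas '[[[0, -0.003, -0.12, 0], [0, -0.003, -0.22, 0], [0, -0.003, -0.28, 0], [0, -0.003, -0.305, 0], [0, -0.003, -0.305, 0]]]'

```text
t: 15.85
tool_pos: [0.5714, -0.1858, 0.0288]
eef_rot: [[-0.094, 0.996, 0.0], [0.996, 0.094, -0.0], [-0.0, 0.0, -1.0]]
force: [-0.5, 0.0, 0.1]
finger_gap: 0.0856
grip_force: 0.0
```

>>> apply_moves --deltas '[[[0, 0, 0, 0], [0, 0, 0, 0]]]'

```text
t: 16.05
tool_pos: [0.5726, -0.1865, 0.0305]
eef_rot: [[-0.094, 0.996, 0.003], [0.996, 0.094, -0.001], [-0.002, 0.003, -1.0]]
force: [-0.6, -0.3, 0.1]
finger_gap: 0.0854
grip_force: 0.0
```

>>> apply_moves --deltas '[[[0, 0, 0, 0], [0, 0, 0, 0], [0, 0, 0, 0], [0, 0, 0, 0]]]' --claw -1

```text
t: 16.45
tool_pos: [0.572, -0.1863, 0.0299]
eef_rot: [[-0.094, 0.996, 0.002], [0.996, 0.094, -0.001], [-0.001, 0.002, -1.0]]
force: [-0.8, 1.1, 5.1]
finger_gap: 0.0557
grip_force: 64.0
```

>>> apply_moves --deltas '[[[0, 0, 0.02, 0], [0, 0, 0.05, 0], [0, 0, 0.1, 0], [0, 0, 0.2, 0], [0, 0, 0.3, 0]]]'

```text
t: 16.95
tool_pos: [0.5707, -0.1856, 0.1198]
eef_rot: [[-0.094, 0.996, -0.001], [0.996, 0.094, 0.0], [0.0, -0.001, -1.0]]
force: [0.6, 0.3, -0.5]
finger_gap: 0.0553
grip_force: 63.4
```

```bash
python3 - <<'E'
from h import *
s,q,d,m,C=report(PILE)
x=C-s['tool_pos']; hsv=cv2.cvtColor(q,cv2.COLOR_BGR2HSV); k=(d>0)&(hsv[...,0]>18)&(hsv[...,0]<35)&(hsv[...,1]>90)&(np.hypot(x[...,0],x[...,1])<.06)&(x[...,2]>.02)
print(k.sum(),np.percentile(x[k][:,2],[5,50,95]),cv2.minEnclosingCircle((x[k][:,:2]*1000).astype(np.float32)))
A=np.c_[x[k][:,:2],np.ones(k.sum())]; print(np.linalg.lstsq(A,x[k][:,2],rcond=None)[0])
o=[q[:,:,:]]
p,d=read_camera('side'); mm=cam('side'); u,v=proj(mm,[.57,-.19,.1])[0].astype(int)
o.append(cv2.resize(p[v-60:v+60,u-30:u+30,::-1],(210,420)))
cv2.imwrite('pics/w8.png',np.hstack(o))
E
```

```text
[ 0.5707 -0.1856  0.1198] [ 0.6  0.3 -0.5] 0.0553 yaw 95.4 qd 30.970682439271847
holders [(453.2, -64.8, 84, 57, 5.4), (574.0, -170.5, 66, 81, 0.0)]
big 6645 [ 569.7 -187.5] [ 60.1 115.7] 0.4 0.0587
10872 [0.03740459 0.04746881 0.05026096] ((1.3112760782241821, 0.13287027180194855), 30.291322708129883)
[ 0.00457021 -0.08952869  0.04752817]
```

View pics/w8.png

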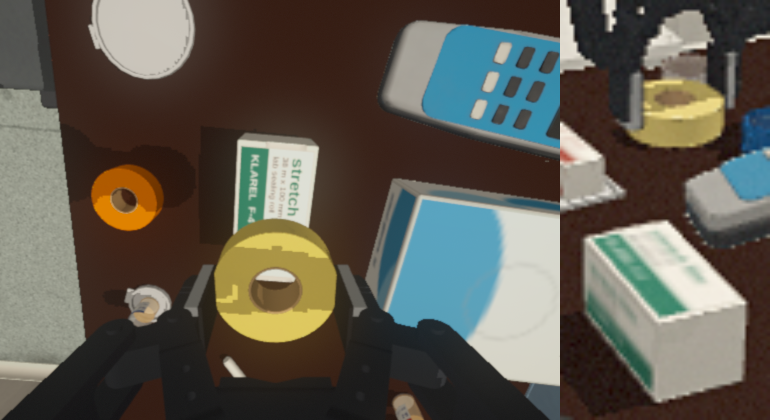

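The tape is held level between the pads at (275,280), and the big box is undisturbed. I'll carry it to the large dish.

>>> apply_moves --deltas '[[[-0.08, 0.09, 0, 0], [-0.19, 0.21, 0, 0], [-0.3, 0.34, 0, 0], [-0.392, 0.443, 0, 0], [-0.392, 0.443, 0, 0]]]'

```text
t: 17.55
tool_pos: [0.4493, -0.0493, 0.1173]
eef_rot: [[-0.096, 0.995, -0.004], [0.995, 0.096, 0.002], [0.002, -0.003, -1.0]]
force: [-0.8, -0.7, 0.5]
finger_gap: 0.0553
grip_force: 63.5
```

>>> apply_moves --deltas '[[[0, 0, -0.1, 0], [0, 0, -0.2, 0], [0, 0, -0.28, 0], [0, 0, -0.33, 0], [0, 0, -0.33, 0]]]'

```text
t: 18.05
tool_pos: [0.4516, -0.0526, 0.0174]
eef_rot: [[-0.093, 0.996, -0.004], [0.996, 0.094, 0.001], [0.002, -0.004, -1.0]]
force: [-1.7, 0.5, 0.2]
finger_gap: 0.0553
grip_force: 63.5
```

```bash
python3 - <<'E'
from h import *
s,q,d,m,C=report()
o=[q]
p,d=read_camera('scene'); mm=cam('scene'); u,v=proj(mm,[.4535,-.053,.02])[0].astype(int)
o.append(cv2.resize(p[v-60:v+60,u-30:u+30,::-1],(210,420)))
cv2.imwrite('pics/w9.png',np.hstack(o))
E
```

```text
[ 0.4516 -0.0526  0.0174] [-1.7  0.5  0.2] 0.0553 yaw 95.4 qd 2.1021267741776546
holders [(318.5, 44.0, 50, 37, 90.0), (583.5, 48.5, 43, 83, 12.9), (451.2, -32.4, 80, 41, 5.1)]
```

View pics/w9.png

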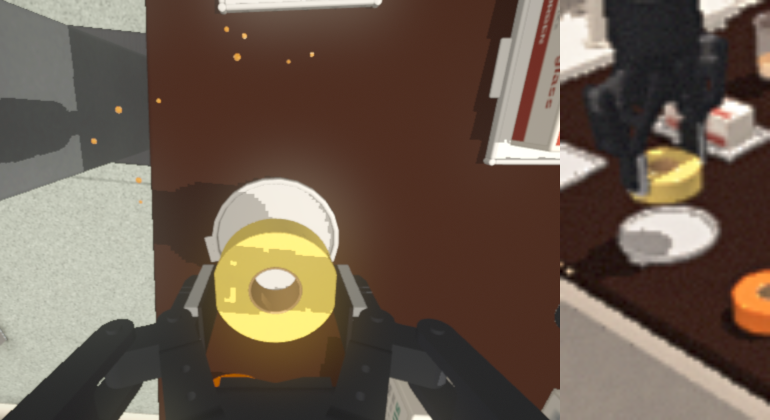

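The tape is level above the dish. The dish's far rim shows at the top (276,178) and sides (214,225) and (338,225).

```bash
python3 - <<'E'
from h import *
s=ctrl.sense(); m=cam('wrist',s); q=cv2.imread('pics/w9.png')[:,:560]
hsv=cv2.cvtColor(q,cv2.COLOR_BGR2HSV); pts=[]
for u in range(228,326,4):   # first bright pixel from above = outer rim
    c=np.nonzero((hsv[165:260,u,2]>120)&(hsv[165:260,u,1]<70))[0]
    if len(c): pts.append((u,165+c[0]-.5))
P=onplane(m,pts,.006)[:,:2]
A=np.c_[2*P,np.ones(len(P))]; x=np.linalg.lstsq(A,(P**2).sum(1),rcond=None)[0]; print(len(pts),x[:2],np.sqrt(x[2]+x[:2]@x[:2]),s['tool_pos'])
E
```

```text
25 [ 0.45543552 -0.05299694] 0.040379192152594 [ 0.45385863 -0.05323184  0.01987204]
```

>>> apply_moves --deltas '[[[0.004, 0, -0.04, 0], [0.004, 0, -0.08, 0], [0.004, 0, -0.11, 0], [0.004, 0, -0.126, 0], [0.004, 0, -0.126, 0]]]'

```text
t: 18.65
tool_pos: [0.4536, -0.0526, -0.0195]
eef_rot: [[-0.094, 0.996, -0.002], [0.996, 0.094, 0.001], [0.001, -0.002, -1.0]]
force: [0.6, 0.5, -0.5]
finger_gap: 0.0553
grip_force: 63.6
```

>>> apply_moves --deltas '[[[0, 0, 0, 0], [0, 0, -0.008, 0], [0, 0, -0.015, 0], [0, 0, -0.02, 0], [0, 0, -0.02, 0]]]'

```text
t: 19.15
tool_pos: [0.4545, -0.0529, -0.0245]
eef_rot: [[-0.094, 0.996, -0.0], [0.996, 0.094, 0.0], [0.0, -0.0, -1.0]]
force: [-0.2, 0.0, -0.0]
finger_gap: 0.055
grip_force: 63.6
```

>>> apply_moves --deltas '[[[0, 0, -0.005, 0], [0, 0, -0.01, 0], [0, 0, -0.01, 0], [0, 0, -0.01, 0]]]'

```text
t: 19.55
tool_pos: [0.4549, -0.053, -0.0262]
eef_rot: [[-0.094, 0.996, -0.0], [0.996, 0.094, -0.0], [-0.0, -0.0, -1.0]]
force: [-5.9, 1.3, 13.9]
finger_gap: 0.0556
grip_force: 65.1
```

The tape is on the dish floor. I'll release and rise.

>>> apply_moves --deltas '[[[0, 0, 0, 0], [0, 0, 0, 0], [0, 0, 0, 0], [0, 0, 0.03, 0], [0, 0, 0.1, 0]]]' --claw 1

```text
t: 20.05
tool_pos: [0.4527, -0.0524, 0.0016]
eef_rot: [[-0.094, 0.996, -0.004], [0.996, 0.094, 0.001], [0.002, -0.004, -1.0]]
force: [0.4, 0.3, 0.3]
finger_gap: 0.0855
grip_force: 0.0
```

>>> apply_moves --deltas '[[[0, 0, 0.15, 0], [0, 0, 0.3, 0], [0, 0, 0.45, 0], [0.05, -0.05, 0.6, 0], [0.1, -0.1, 0.6, 0]]]'

```text
t: 20.55
tool_pos: [0.4894, -0.0844, 0.1913]
eef_rot: [[-0.095, 0.995, 0.013], [0.995, 0.095, -0.004], [-0.006, 0.013, -1.0]]
force: [0.9, -0.9, 0.6]
finger_gap: 0.0854
grip_force: 0.0
```

```bash
python3 - <<'E'
from h import *
s,q,d,m,C=report(PILE)
hsv=cv2.cvtColor(q,cv2.COLOR_BGR2HSV)
k=(d>0)&(C[...,2]>.015)&(C[...,2]<.03)&(np.hypot(C[...,0]-.455,C[...,1]+.053)<.06)&(hsv[...,1]>90)
print('tape',k.sum(),cv2.minEnclosingCircle((C[k][:,:2]*1000).astype(np.float32)),np.median(C[k][:,2]))
A=np.c_[C[k][:,:2],np.ones(k.sum())]; print(np.linalg.lstsq(A,C[k][:,2],rcond=None)[0])
E
```

```text
[ 0.4894 -0.0844  0.1913] [ 0.9 -0.9  0.6] 0.0854 yaw 95.4 qd 29.057319035484763
holders [(594.4, 56.6, 63, 95, 5.2), (681.0, -72.7, 70, 38, 81.0), (712.4, -187.2, 57, 72, 88.2), (446.9, -312.9, 48, 37, 11.7)]
big 4919 [ 569.6 -187.7] [ 60.4 116.5] 0.5 0.059
tape 1972 ((456.6080627441406, -52.850399017333984), 29.35249900817871) 0.021393356223861654
[-0.00041455 -0.00294626  0.02140969]
```

The tape lies flat in the large dish at (456.6,-52.9), about 1 mm off centre. Last is the big box at (569.7,-187.5). First I'll check finger clearance to the instrument.

>>> apply_moves --deltas '[[[0.08, -0.1, 0, -0.027], [0.18, -0.22, 0, -0.027], [0.26, -0.344, 0, -0.027], [0.26, -0.344, -0.1, -0.027], [0.26, -0.344, -0.1, -0.027]]]'

```text
t: 21.1
tool_pos: [0.5598, -0.1857, 0.1482]
eef_rot: [[-0.007, 1.0, -0.008], [1.0, 0.007, 0.004], [0.004, -0.008, -1.0]]
force: [-1.6, 1.0, -1.3]
finger_gap: 0.0856
grip_force: 0.0
```

>>> apply_moves --deltas '[[[0, 0, 0, 0], [0, 0, 0, 0]]]'

```text
t: 21.3
tool_pos: [0.5627, -0.1855, 0.1538]
eef_rot: [[-0.01, 1.0, 0.001], [1.0, 0.01, -0.0], [-0.0, 0.001, -1.0]]
force: [0.8, 0.6, -0.2]
finger_gap: 0.0853
grip_force: 0.0
```

```bash
python3 - <<'E'
from h import *
s,q,d,m,C=report(PILE)
z=np.load('pics/w2.npz')
m2=cam('wrist',dict(eef_rot=z['R'],tool_pos=z['t']))
for c,dd in ((C,d),(cloud(m2,z['d']),z['d'])):
    k=c[(dd>0)&(c[...,2]>.015)&(c[...,2]<.15)&(c[...,0]>.612)&(c[...,0]<.75)&(abs(c[...,1]+.187)<.05)]
    print(len(k), np.round(np.percentile(k[:,0],[0,1,5]),3),k[:,2].max())
E
```

```text
[ 0.5627 -0.1855  0.1538] [ 0.8  0.6 -0.2] 0.0853 yaw 90.6 qd 0.7269887138718811
holders [(582.1, -201.4, 50, 144, 1.0)]
big 8339 [ 569.8 -187.8] [ 60.2 116.1] 0.5 0.0587
8636 [0.675 0.676 0.677] 0.06363712672244964
3589 [0.676 0.677 0.678] 0.06432278217264298
```

The instrument starts at x=0.675, so there is room. I'll descend around the box.

>>> apply_moves --deltas '[[[0.023, -0.007, -0.05, 0], [0.023, -0.007, -0.15, 0], [0.023, -0.007, -0.27, 0], [0.023, -0.007, -0.33, 0], [0.023, -0.007, -0.33, 0]]]'

```text
t: 21.85
tool_pos: [0.5675, -0.1866, 0.0515]
eef_rot: [[-0.01, 1.0, -0.004], [1.0, 0.01, 0.002], [0.002, -0.004, -1.0]]
force: [-0.5, 1.0, 0.4]
finger_gap: 0.0853
grip_force: 0.0
```

>>> apply_moves --deltas '[[[0, 0, -0.05, 0], [0, 0, -0.12, 0], [0, 0, -0.18, 0], [0, 0, -0.216, 0], [0, 0, -0.216, 0]]]'

```text
t: 22.35
tool_pos: [0.5691, -0.1879, -0.0119]
eef_rot: [[-0.009, 1.0, -0.001], [1.0, 0.009, 0.001], [0.001, -0.001, -1.0]]
force: [-0.2, 0.4, -0.7]
finger_gap: 0.0853
grip_force: 0.0
```

>>> apply_moves --deltas '[[[0, 0, 0, 0], [0, 0, 0, 0], [0, 0, 0, 0], [0, 0, 0, 0]]]' --claw -1

```text
t: 22.75
tool_pos: [0.5709, -0.1889, -0.0094]
eef_rot: [[-0.009, 1.0, 0.003], [1.0, 0.009, -0.001], [-0.001, 0.003, -1.0]]
force: [-0.5, 0.9, 7.0]
finger_gap: 0.0589
grip_force: 66.8
```

The big box is gripped with a 59 mm gap. I'll lift it and carry it towards the large tray.

>>> apply_moves --deltas '[[[0, 0, 0.03, 0], [0, 0, 0.1, 0], [0, 0, 0.2, 0], [0, 0, 0.32, 0], [0, 0, 0.36, 0]]]'

```text
t: 23.25
tool_pos: [0.5717, -0.1892, 0.1011]
eef_rot: [[-0.009, 1.0, 0.005], [1.0, 0.009, -0.003], [-0.003, 0.005, -1.0]]
force: [0.3, -0.2, -3.0]
finger_gap: 0.0593
grip_force: 66.2
```

>>> apply_moves --deltas '[[[-0.04, 0.09, 0, 0], [-0.1, 0.22, 0, 0], [-0.16, 0.36, 0, 0.02], [-0.22, 0.5, 0, 0.039], [-0.3, 0.65, 0, 0.039]]]'

```text
t: 23.75
tool_pos: [0.4788, 0.0072, 0.096]
eef_rot: [[-0.132, 0.991, -0.001], [0.991, 0.132, 0.0], [0.0, -0.001, -1.0]]
force: [1.1, 0.9, -2.1]
finger_gap: 0.0592
grip_force: 66.0
```

>>> apply_moves --deltas '[[[0, 0, 0, 0], [0, 0, 0, 0], [0, 0, 0, 0]]]'

```text
t: 24.05
tool_pos: [0.4805, 0.0053, 0.0967]
eef_rot: [[-0.131, 0.991, 0.0], [0.991, 0.131, -0.0], [-0.0, 0.0, -1.0]]
force: [-0.8, -0.2, -2.5]
finger_gap: 0.059
grip_force: 65.9
```

```bash
python3 - <<'E'
from h import *
s,q,d,m,C=report()
x=C-s['tool_pos']; k=(d>0)&(abs(x[...,0])<.045)&(abs(x[...,1])<.08)&(abs(x[...,2]-.0675)<.005)
r=cv2.minAreaRect((x[k][:,:2]*1000).astype(np.float32)); print('box rel',r,np.median(x[k][:,2]),k.sum())
A=np.c_[x[k][:,:2],np.ones(k.sum())]; print(np.linalg.lstsq(A,x[k][:,2],rcond=None)[0])
cv2.imwrite('pics/w10.png',q)
E
```

```text
[0.4805 0.0053 0.0967] [-0.8 -0.2 -2.5] 0.059 yaw 97.5 qd 1.1062803894665125
holders [(446.2, 115.6, 87, 79, 7.5), (595.6, 62.2, 67, 105, 5.6), (690.3, -79.7, 60, 43, 77.9)]
box rel ((-0.21015167236328125, 12.157699584960938), (86.79766845703125, 94.83439636230469), 8.073308944702148) 0.06811594818796744 32821
[ 0.00058108 -0.00498851  0.06817291]
```

View pics/w10.png

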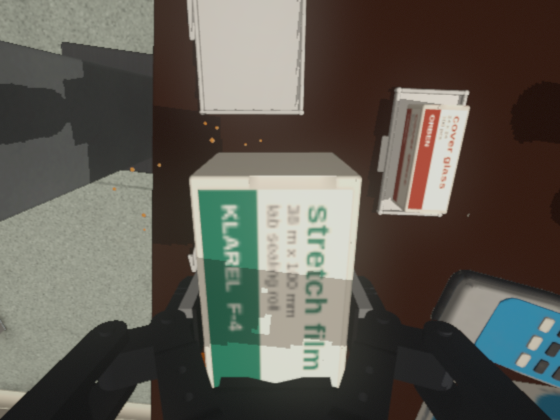

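The box is held level at (275,275). The large tray's near rim corners are at (198,113) and (304,113).

```bash
python3 - <<'E'
from h import *
s=ctrl.sense(); m=cam('wrist',s)
P=onplane(m,[(197.5,114),(304.5,114)],.006)[:,:2]; a=P[1]-P[0]; L=np.linalg.norm(a); print(P,L,np.degrees(np.arctan2(a[1],a[0])))
n=np.array([-a[1],a[0]])/L; c=P.mean(0)+n*.0685; print('tray',c,'tcp',s['tool_pos'],'d',(c-s['tool_pos'][:2])*1000)
E
```

```text
[[0.41067822 0.07111983]
 [0.49556979 0.08223863]] 0.0856166199756347 7.4619195867946555
tray [0.4442281  0.14459913] tcp [0.48057282 0.00494677 0.09676478] d [-36.34472019 139.65236354]
```

>>> apply_moves --deltas '[[[-0.03, 0.11, 0, 0], [-0.06, 0.24, 0, 0], [-0.09, 0.36, 0, 0], [-0.12, 0.462, 0, 0], [-0.12, 0.462, -0.06, 0]]]'

```text
t: 24.6
tool_pos: [0.4461, 0.1469, 0.0809]
eef_rot: [[-0.132, 0.991, 0.005], [0.991, 0.132, 0.002], [0.001, 0.005, -1.0]]
force: [1.2, -0.7, -3.3]
finger_gap: 0.059
grip_force: 66.1
```

>>> apply_moves --deltas '[[[0, 0, -0.06, 0], [0, 0, -0.12, 0], [0, 0, -0.18, 0], [0, 0, -0.2, 0], [0, 0, -0.2, 0]]]'

```text
t: 25.1
tool_pos: [0.4437, 0.1436, 0.0179]
eef_rot: [[-0.13, 0.992, -0.002], [0.992, 0.13, -0.0], [-0.0, -0.002, -1.0]]
force: [-0.3, -0.2, -3.0]
finger_gap: 0.059
grip_force: 65.9
```

>>> apply_moves --deltas '[[[0, 0, 0, 0], [0, 0, 0, 0]]]'

```text
t: 25.3
tool_pos: [0.4453, 0.1444, 0.0199]
eef_rot: [[-0.131, 0.991, 0.002], [0.991, 0.131, 0.0], [0.0, 0.002, -1.0]]
force: [0.2, 0.3, -3.0]
finger_gap: 0.0589
grip_force: 65.9
```

```bash
python3 - <<'E'
from h import *
s,q,d,m,C=report()
o=[q]
for n in ('scene','side'):
    p,d=read_camera(n); mm=cam(n); u,v=proj(mm,[.4445,.1446,.02])[0].astype(int)
    o.append(cv2.resize(p[v-60:v+60,max(u-34,0):u+34,::-1],(119,210)))
cv2.imwrite('pics/w11.png',np.hstack([q,np.vstack(o[1:])]))
E
```

```text
[0.4453 0.1444 0.0199] [ 0.2  0.3 -3. ] 0.0589 yaw 97.5 qd 0.3100852422058099
holders [(549.5, 259.0, 70, 103, 90.0), (336.7, 233.9, 82, 60, 7.6), (608.2, 97.4, 41, 87, 58.6), (339.0, 83.1, 132, 58, 45.5)]
```

View pics/w11.png

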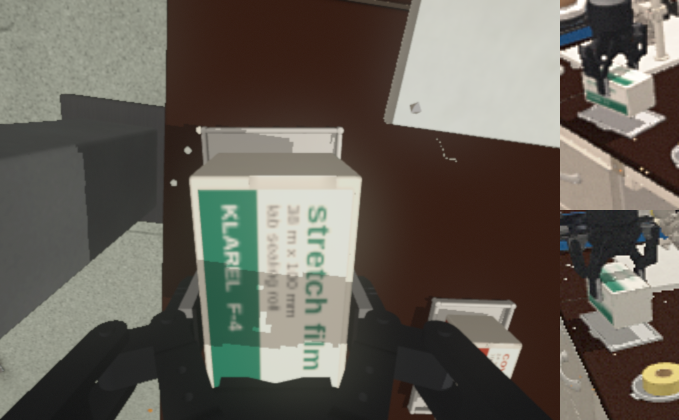

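```bash
python3 - <<'E'
from h import *
s=ctrl.sense(); m=cam('wrist',s)
P=onplane(m,[(198,127.5),(344,127.5)],.006)[:,:2]; a=P[1]-P[0]; L=np.linalg.norm(a)
n=np.array([a[1],-a[0]])/L; c=P.mean(0)+n*.0685; print(L,'tray',c,'tcp',s['tool_pos'],'d',(c-s['tool_pos'][:2])*1000)
E
```

```text
0.08401670734758872 tray [0.44365265 0.14543479] tcp [0.44478385 0.14457051 0.01965253] d [-1.13120353  0.86428231]
```

The box is within about 1 mm of the tray centre, so I'll lower it.

>>> apply_moves --deltas '[[[-0.002, 0, -0.03, 0], [-0.002, 0, -0.055, 0], [-0.002, 0, -0.07, 0], [-0.002, 0, -0.078, 0], [-0.002, 0, -0.082, 0]]]'

```text
t: 25.95
tool_pos: [0.443, 0.1445, -0.0064]
eef_rot: [[-0.131, 0.991, -0.001], [0.991, 0.131, -0.0], [-0.0, -0.001, -1.0]]
force: [-0.6, -0.4, -3.0]
finger_gap: 0.0592
grip_force: 65.9
```

>>> apply_moves --deltas '[[[0, 0, 0, 0], [0, 0, -0.004, 0], [0, 0, -0.008, 0], [0, 0, -0.01, 0], [0, 0, -0.01, 0]]]'

```text
t: 26.45
tool_pos: [0.4438, 0.1446, -0.0075]
eef_rot: [[-0.131, 0.991, 0.0], [0.991, 0.131, -0.0], [-0.0, 0.0, -1.0]]
force: [-5.5, -1.2, 9.5]
finger_gap: 0.0596
grip_force: 67.5
```

The box is on the tray floor, with the force reading going from -3 to +9.5 N. I'll release it and rise.

>>> apply_moves --deltas '[[[0, 0, 0, 0], [0, 0, 0, 0], [0, 0, 0, 0], [0, 0, 0.03, 0], [0, 0, 0.1, 0]]]' --claw 1

```text
t: 26.95
tool_pos: [0.4416, 0.1442, 0.0203]
eef_rot: [[-0.131, 0.991, -0.004], [0.991, 0.131, -0.001], [-0.0, -0.004, -1.0]]
force: [1.0, -0.2, -0.5]
finger_gap: 0.0854
grip_force: 0.0
```

>>> apply_moves --deltas '[[[0, 0, 0.15, 0], [0, 0, 0.3, 0], [0, 0, 0.45, 0], [0, -0.1, 0.6, 0], [0, -0.25, 0.6, 0]]]'

```text
t: 27.45
tool_pos: [0.4472, 0.0704, 0.2087]
eef_rot: [[-0.135, 0.991, 0.012], [0.991, 0.135, 0.001], [-0.001, 0.012, -1.0]]
force: [1.3, -0.5, -0.5]
finger_gap: 0.0852
grip_force: 0.0
```

>>> apply_moves --deltas '[[[0, 0, 0, 0], [0, 0, 0, 0], [0, 0, 0, 0], [0, 0, 0, 0]]]'

```text
t: 27.85
tool_pos: [0.4428, 0.0705, 0.2005]
eef_rot: [[-0.133, 0.991, -0.002], [0.991, 0.133, 0.0], [0.001, -0.002, -1.0]]
force: [-0.5, 0.6, 0.7]
finger_gap: 0.0852
grip_force: 0.0
```

```bash
python3 - <<'E'
from h import *
s,q,d,m,C=report()
def chk(n,lo,hi,c,R,m=m):
    k=C[(d>0)&(C[...,2]>lo)&(C[...,2]<hi)&(abs(C[...,0]-c[0])<R)&(abs(C[...,1]-c[1])<R)]
    r=cv2.minAreaRect((k[:,:2]*1000).astype(np.float32)); print(n,len(k),np.round(r[0],1),np.round(r[1],1),round(r[2],1),np.median(k[:,2]))
chk('big',.056,.066,(.444,.145),.1); chk('small',.028,.038,(.597,.062),.065); chk('tape',.017,.026,(.455,-.053),.05)
p,_=read_camera('side'); cv2.imwrite('pics/end.png',cv2.resize(p[140:340,120:400,::-1],(784,560)))
E
```

```text
[0.4428 0.0705 0.2005] [-0.5  0.6  0.7] 0.0852 yaw 97.6 qd 0.32870336653742444
holders [(462.1, 147.1, 48, 137, 7.8), (594.8, 61.6, 65, 107, 5.5), (685.8, -79.5, 57, 40, 78.4)]
big 8035 [445.6 145.5] [ 60.1 115.2] 7.5 0.060610451417434597
small 2182 [596.7  61.5] [35.1 82.5] 5.3 0.032790691084156526
tape 1354 [457.2 -52.9] [57.2 59. ] 6.3 0.021663214432579958
```

View pics/end.png

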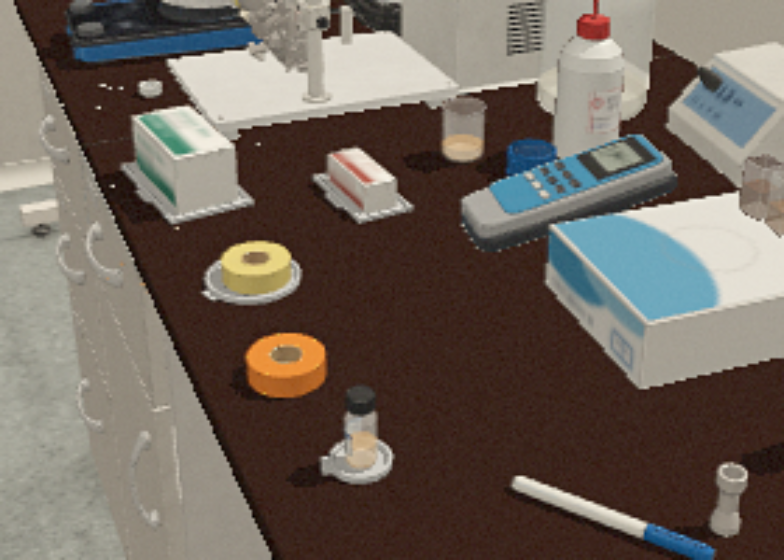

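All four items rest in their holders: big box (185,155), small box (360,180), tape (257,267) and vial (360,435). The beaker, pen and orange roll are untouched.

```bash
python3 -c "
from rig import job; print(job.hand_in())"
```

```text
the job is handed in; nothing more can be done
None
```

The job is handed in: the vial, small box, tape roll and big box each rest released in their own holder, within about 3 mm of centre by the camera, after about 28 s of the 112 s allowed (no verdict was shown at hand-in).

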